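# Free the jammed eyelet die

## Task

First stand the blue-banded punch upright in the hole of the blue stand and let go of it. Then grip the jammed blue-banded die by its post and rock it firmly to one side and then to the other until both brass cheeks have been pushed right back, lift it upright out of the holder, and finish while still holding it still, just clear (about a finger's breadth) above the holder. Leave the orange punch, the thread cone and the glue tin where they stand.

Things in the scene. Friction and masses are not known exactly. Their poses are not given: they have to be found in the camera images.
- holder: Grey die holder fixed to the bench, base 100 (its x) by 150 (y) by 12 mm. Origin: centre of underside, z up. In its middle the die stands in a pocket: floor at z 12, dark walls to z 30 mm, 1.5 mm clearance round the die. On its +y and -y sides stand brass cheeks, 34 mm long in x, out to y 45 mm; their tops at z 78 mm are the highest points. Above z 30 mm nothing stands beside the die in x.
- cheek_left (a joint): Outward (+y) shift of the brass cheek on the holder's +y side, m: starts 0 to 0.0008, stop at 0.0055. It slides stiffly (6 N) and stays where pushed. At 0 its face (z 48 to 72 mm) is 0.5 mm from the die and its top lip (z 72 to 78 mm) reaches 3.5 mm over the die's shoulder, so the die cannot be lifted more than 2 mm. From 0.004 on the lip is clear of the upright die.
- cheek_right (a joint): The same for the cheek on the holder's -y side, outward being -y. Rocking the die's top about 0.15 rad (9 degrees) towards a cheek pushes that cheek to its stop; with only one cheek pushed back the die is still held.
- die: Steel die in the holder, axes parallel to the holder's, 0.2 to 0.42 kg. Origin: centre of underside. Body 36 x 36 mm, 58 mm tall, its bottom rounded (radius 18 mm), so it rocks in y about an axis along x 18 mm above its underside. On it a grip post 28 (x) by 20 (y) mm, z 58 to 113 mm, blue band near the top: fingers go on its +x and -x faces; rock it by moving and tilting the post along +y and -y.
- blue_punch: Loose steel punch, standing upright: round rod 20 mm in diameter, 90 mm tall, 0.12 kg, with a blue collar 26 mm wide from z 34 to 44 mm and a blue band near the top. Origin: centre of its foot. Grip the rod above the collar.
- orange_punch: The same punch with orange collar and band, standing upright; stays where it is. Origin: centre of its foot.
- blue_stand: Fixed blue block 60 x 60 x 45 mm with one round hole in the middle of its top, 26 mm across and 30 mm deep (hole floor 15 mm above the bench). Origin: centre of the underside.
- orange_stand: The same block in orange, with an empty hole; not used. Origin: centre of the underside.
- thread_cone: Green cone of thread, 52 mm wide at the foot, 90 mm tall, loose; stays where it is. Origin: centre of the underside.
- glue_tin: Metal tin with a paper label, 66 mm across, 70 mm tall, loose; stays where it is. Origin: centre of the underside.
There are look-alikes about, which are no part of the job. Leave any green look-alike of the blue_punch alone.

How it is judged:
On the way, in this order (a step that is already met when the one before it is completed fails the run):
1. the blue punch stands in the blue stand's hole, let go (horizontal distance between blue_punch and blue_stand below 0.008 m and z of blue_punch in the frame of blue_stand below 0.022 m and angle between blue_punch's own z axis and vertical below 0.2 rad and contact force between the fingers and blue_punch below 0.2 N), for 0.2 s.
2. the gripped die is rocked to one side and pushes that cheek back at least 4 mm (value of joint any of cheek_left, cheek_right above 0.004 m and angle between die's own z axis and vertical above 0.07 rad and contact force between the fingers and die above 1 N), for 0.05 s.
3. the gripped die is rocked to the other side, both cheeks now back at least 4 mm (value of joint each of cheek_left, cheek_right above 0.004 m and angle between die's own z axis and vertical above 0.07 rad and contact force between the fingers and die above 1 N), for 0.05 s.
At the end, for the whole second after the job is handed in: Blue punch released in the blue hole (8 mm of its axis, foot under 22 mm up, tilt under 0.2 rad); both cheeks back 4 mm; fingers hold the die still, upright within 0.2 rad, not touching the holder, 3 to 57 mm above the cheeks' tops (underside 81 to 135 mm up), within 30 mm of its centre (all of step 1 and value of joint each of cheek_left, cheek_right above 0.004 m and contact force between the fingers and die above 1 N and contact force between die and holder below 0.1 N and height (world z) of die between 0.081 and 0.135 m and horizontal distance between die and holder below 0.03 m and angle between die's own z axis and vertical below 0.2 rad and linear speed of die below 0.03 m/s); the arm keeps its last pose, push and grip.
It fails at once if the orange punch is moved more than 25 mm or tipped (distance of orange_punch from where it was at the start of the episode above 0.025 m or angle between orange_punch's own z axis and vertical above 0.5 rad).
It fails at once if the thread cone is moved more than 25 mm or tipped (distance of thread_cone from where it was at the start of the episode above 0.025 m or angle between thread_cone's own z axis and vertical above 0.5 rad).
It fails at once if the glue tin is moved more than 25 mm or tipped (distance of glue_tin from where it was at the start of the episode above 0.025 m or angle between glue_tin's own z axis and vertical above 0.5 rad).
It also fails if it takes over 51 s, if anything falls off the work surface, if the arm or the gripper's body presses on something with over 40 N, if the wrist force passes 120 N, or if a joint passes its speed limit or range.

## Robot

A 6-joint arm with a two-finger parallel gripper is mounted at the origin on the work surface. World frame = base frame: x ahead of the robot, y to its left, z up, the work surface at z = 0. Lengths are in m, angles in rad, forces in N, time in s.
With the tool pointing down it reaches from about 0.25 to 0.775 m from the base axis. Payload 4 kg.
Tool frame: the origin (TCP) lies at the very end of the fingers, on their centre line; the grasp point (between the pads) lies 19 mm behind it; z points along the fingers, x is the direction in which the jaws open and shut, and the axes are right-handed (so a half turn about z gives the same grasp; the last joint's range is limited). The gripper opens to 94 mm and grips with 3 to 60 N. Pads are 16 mm wide; open, the fingers measure 119 mm over their backs; the gripper's body (75 mm by 177 mm) begins 78 mm behind the grasp point.
Start: joints at [1.034, 0.087, 1.371, -0, 1.684, -0.103], TCP at [0.231, 0.499, 0.206] pointing down, gripper open.
Joint ranges: [-3.1, 3.1], [-0.76, 2.03], [0.27, 2.55], [-1.08, 4.22], [0.17, 2.65], [-2.57, 2.57]. Speed limits (rad/s): [2.79, 2.79, 3.14, 3.14, 3.14, 3.14].

## Interface

Orientations are given as [roll, pitch, yaw] about the fixed x, y, z axes, in that order (R = Rz(yaw) Ry(pitch) Rx(roll)).
In Python, from bench import robot, cams, ticket gives the robot as it stands.
- The arm moves only by the tool jog_arm, never from a script. Its argument "series" is a list of rows, each an object of numbers: "x", "y", "z": the shift along the tool's x, y, z in m; "rx", "ry", "rz": the turn, a rotation vector about the tool's x, y, z in degrees. A call has 1 to 12 rows; each row shifts and turns the pose as measured when the row begins, along the tool's axes as they then stand; what a row does not reach is not made up. A row lasts 1/12 s, in which the tool goes at most 41.7 mm and 7.16 degrees, less where a joint would pass 70% of its speed; a pose out of reach is approached as far as the arm can. A call with a gripper value outside its range is refused whole. "claw" is the opening, from 0 (shut) to 1 (fully open), set as the call begins (left out, the last holds). The fingers move at their own pace and stop on an object; the grip force is fixed at half the most. Time passes only in rows, so rows that do not move let the fingers close. It gives the time, the measured TCP pose, the force and the opening at its end, in the units of the state.
- robot.get_obs(): the state, without advancing time (a new reading comes with each control period).
- cams.snapshot(name): name is "scene" or "top"; returns a dict with "img" (480x640x3 uint8, red, green, blue), "mtx" (3x3 intrinsics, pixels), "k1" (the pictures are not rectified: a ray, as slopes to the right and down, at radius r is drawn at 1 + k1 r^2 times it, then the intrinsics apply), "origin" and "attitude" of the camera in the world. Camera axes: x right, y down, z forward; pixel columns grow to the right and rows downward; lengths in m; the calibration is good to about 2 mm. A picture is of the moment at which its call begins. There is no depth.
- ticket.close_job(): hands the job in, once; it reports no verdict.
Trained networks look in a picture, given as the dict that the camera call returned (one of the last four; its "shot" number tells which), for a name from the list of things; names that differ only in an ending like _2 or _b are one class to them, and where a whole thing is asked for, a point or a joint stands for the part that bears it (a point fixed in the world has none). Each returns a list of dicts, best first, with "p" (0 to 1); they miss things now and then, are a little off and sometimes report something else, mostly with a low value. They report only what shows in the picture. A call takes as long as a camera call. They do not tell look-alikes from the thing itself.
- cams.look_for(thing, picture): "bbox" ([left, top, width, height] in pixels, round what is visible of it).
The state is a dict: "time": time; "joint_positions": joint angles; "qvel": joint speeds; "joint_torque": joint torques, N m; "tool_pos": TCP position; "ee_rot": TCP orientation; "wrist_force": force on the tool from outside, world axes, zero at the start; "wrist_torque": the same for the moment, N m; "width": finger opening in m.
Only numpy, scipy, OpenCV 4.12 (cv2) and the standard library are available. Lean on these libraries where they do the work, as an engineer would, in place of code of your own. Each camera call takes 0.05 s, during which the arm holds its last target.

## Working session

There is one attempt and no reset: what is moved stays moved. The work goes in short steps, Python scripts to look and compute and a tool call to move; the robot and the scene stay as the last step left them, time stands still between calls to the robot, and variables do not carry over. Pictures are saved under pics/ and viewed, and the job is handed in when it is done.

Besides the shell and the picture viewer there is one more tool, called after "Emit:" in YAML: its name, and indented under it one key for each argument. jog_arm: Moves the arm, as the interface text tells. Its arguments: {"type":"object","properties":{"series":{"type":"array","items":{"type":"object","properties":{"x":{"type":"number"},"y":{"type":"number"},"z":{"type":"number"},"rx":{"type":"number"},"ry":{"type":"number"},"rz":{"type":"number"}}}},"claw":{"type":"number"}},"required":["series"]}

```bash
ls; mkdir -p pics; cat > h.py <<'E'
import numpy as np, cv2
from bench import robot,cams,ticket
def save(s,n): cv2.imwrite('pics/'+n+'.png',s['img'][:,:,::-1])
E
python3 - <<'E'
from h import *
print(robot.get_obs())
for n in ['scene','top']:
    s=cams.snapshot(n); save(s,n+'0')
    print(n,s['mtx'],s['k1'],s['origin'],s['attitude'])
    for t in ['holder','die','blue_punch','orange_punch','blue_stand','orange_stand','thread_cone','glue_tin','cheek_left']:
        print(t,[(np.round(d['bbox']).tolist(),round(d['p'],2)) for d in cams.look_for(t,s)][:4])
E
```

```text
pics
{'time': 0.0, 'joint_positions': array([ 1.03391403e+00,  8.79154175e-02,  1.37224484e+00,  4.21459534e-06,
        1.68358763e+00, -1.03086225e-01]), 'qvel': array([-1.82244924e-03, -7.33969970e-04,  2.71200068e-05,  4.95997894e-04,
       -7.24308234e-04,  7.47980843e-04]), 'joint_torque': array([ 3.02710714e-04, -3.40178847e+01, -3.02430832e+01,  7.18663190e-02,
        3.29462020e-02, -1.37553716e-04]), 'tool_pos': array([0.2308899 , 0.49858672, 0.20433059]), 'ee_rot': array([-3.14136671e+00,  2.14335629e-03,  1.13700097e+00]), 'wrist_force': array([-0.15734469, -0.0036756 ,  0.51584538]), 'wrist_torque': array([ 0.03595729,  0.03698185, -0.00739296]), 'width': 0.09383533524475625}
scene [[510.54577498   0.         318.07764529]
 [  0.         510.54577498 235.11366202]
 [  0.           0.           1.        ]] 0.0491857186755633 [ 1.22059019 -0.33367978  0.66225482] [-2.28041061  0.01522815  1.10549616]
holder [([184.0, 224.0, 100.0, 82.0], 0.97)]
die [([438.0, 190.0, 48.0, 42.0], 0.72), ([217.0, 216.0, 32.0, 53.0], 0.62), ([353.0, 160.0, 15.0, 39.0], 0.25)]
blue_punch [([
[... 565 characters left out ...]
      318.53105322]
 [  0.         453.66861361 237.84838519]
 [  0.           0.           1.        ]] -0.015643170239080482 [ 0.43443407 -0.02298191  0.84768178] [-2.9856848  -0.03854658 -1.54385609]
holder [([341.0, 214.0, 91.0, 74.0], 0.75)]
die [([383.0, 229.0, 19.0, 32.0], 0.68)]
blue_punch [([226.0, 318.0, 19.0, 15.0], 0.46)]
orange_punch [([112.0, 267.0, 34.0, 17.0], 0.62), ([463.0, 274.0, 46.0, 38.0], 0.56), ([320.0, 126.0, 28.0, 35.0], 0.29)]
blue_stand [([117.0, 179.0, 53.0, 45.0], 0.92)]
orange_stand []
thread_cone [([320.0, 124.0, 27.0, 36.0], 0.62)]
glue_tin [([460.0, 270.0, 48.0, 40.0], 0.87)]
cheek_left [([361.0, 239.0, 26.0, 23.0], 0.76), ([322.0, 125.0, 28.0, 36.0], 0.67)]
```

View pics/scene0.png

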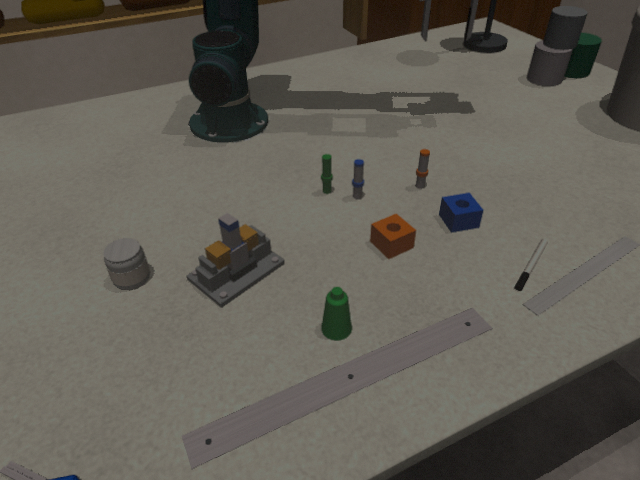

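View pics/top0.png

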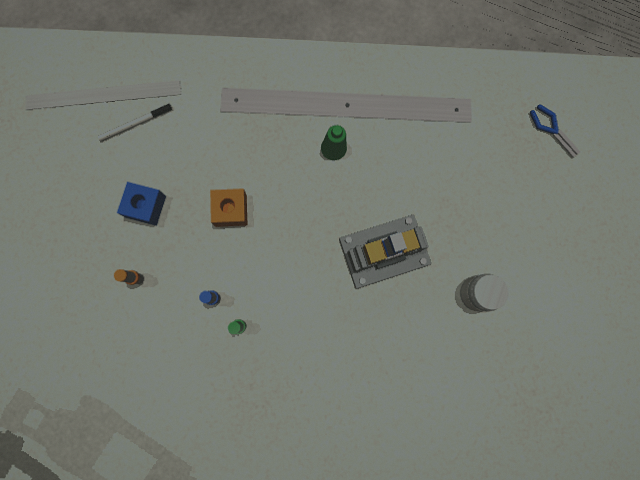

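The scene view shows the blue punch at (358,180), its green look-alike at (327,174), the orange punch at (422,168), the blue stand at (461,212) and the holder at (236,260). In the top view the same things are at (209,298), (236,327), (126,276), (142,203) and (386,252). Next I'll zoom in and fit their positions.

```bash
cat >> h.py <<'E'
from scipy.spatial.transform import Rotation as Ro
def Rm(a): return Ro.from_euler('xyz',a).as_matrix()
def proj(s,P):
    P=np.atleast_2d(P); c=(P-s['origin'])@Rm(s['attitude'])
    u=c[:,:2]/c[:,2:]; r2=(u**2).sum(1,keepdims=True); u=u*(1+s['k1']*r2)
    K=s['mtx']; return np.c_[u[:,0]*K[0,0]+K[0,2],u[:,1]*K[1,1]+K[1,2]]
def back(s,px,z):
    px=np.atleast_2d(px).astype(float);K=s['mtx']
    d=np.c_[(px[:,0]-K[0,2])/K[0,0],(px[:,1]-K[1,2])/K[1,1]];u=d.copy()
    for _ in range(20): u=d/(1+s['k1']*(u**2).sum(1,keepdims=True))
    r=np.c_[u,np.ones(len(u))]@Rm(s['attitude']).T
    t=(z-s['origin'][2])/r[:,2]; return s['origin']+r*t[:,None]
def crop(s,x0,y0,w,h,k,n):
    cv2.imwrite('pics/'+n+'.png',cv2.resize(s['img'][y0:y0+h,x0:x0+w,::-1],None,fx=k,fy=k,interpolation=cv2.INTER_CUBIC))
E
python3 - <<'E'
from h import *
s=cams.snapshot('top'); q=cams.snapshot('scene')
import pickle; pickle.dump((s,q),open('s0.pkl','wb'))
crop(s,330,200,110,100,6,'t_holder');crop(s,100,170,150,175,4,'t_left');crop(q,300,140,200,120,4,'s_mid');crop(q,180,205,110,100,6,'s_holder')
print(back(s,[[209,298]],.09),back(s,[[142,203]],.045),back(s,[[229,204]],.045),back(s,[[398,241]],.125),back(s,[[385,252]],.012))
E
```

```text
[[0.44834401 0.12843888 0.09      ]] [[0.6142086  0.26745018 0.045     ]] [[0.61784336 0.11240529 0.045     ]] [[ 0.54790362 -0.176993    0.125     ]] [[ 0.54405406 -0.17658559  0.012     ]]
```

View pics/t_holder.png

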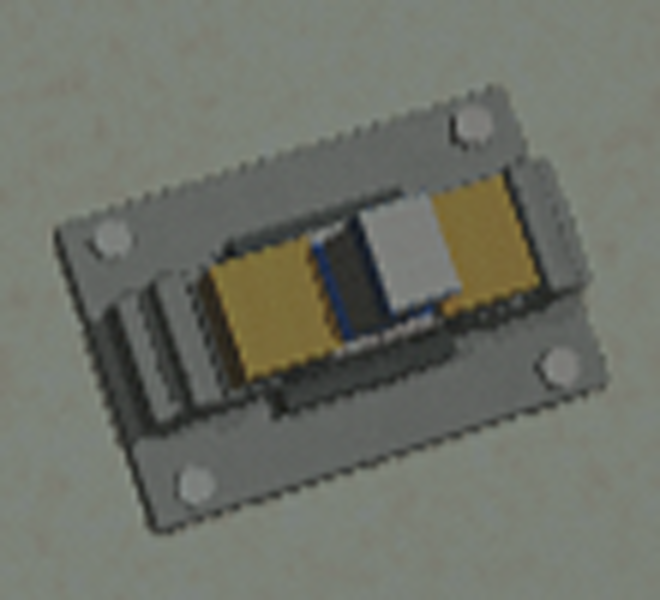

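View pics/t_left.png

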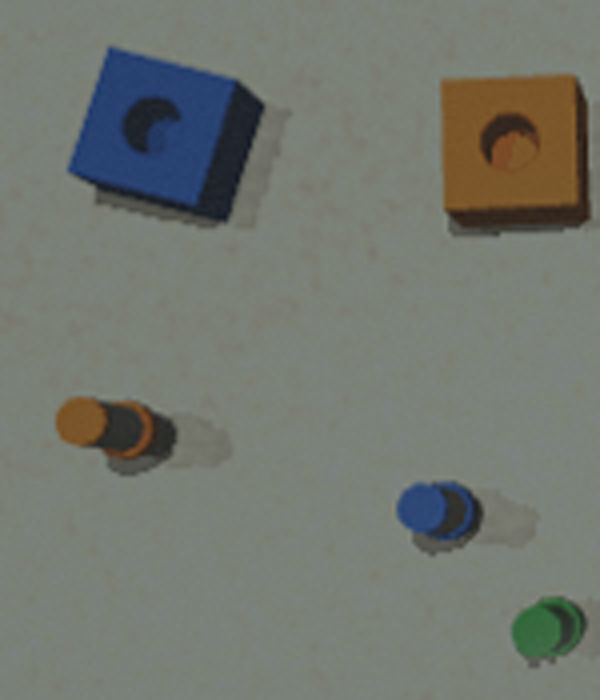

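View pics/s_mid.png

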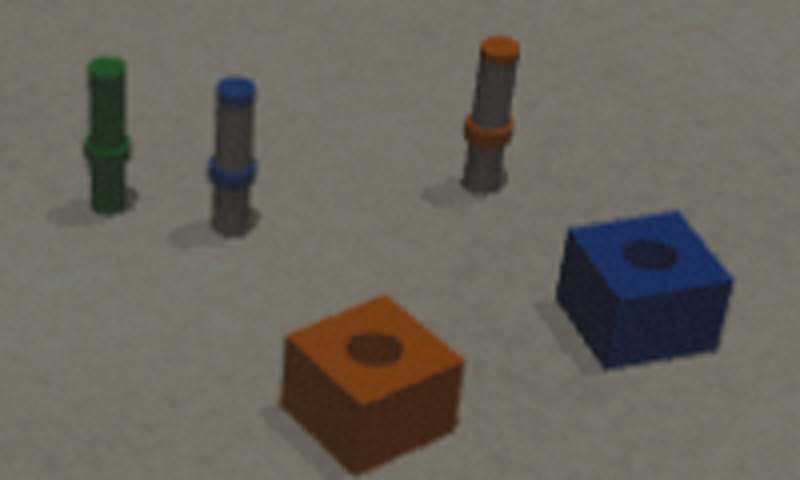

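View pics/s_holder.png

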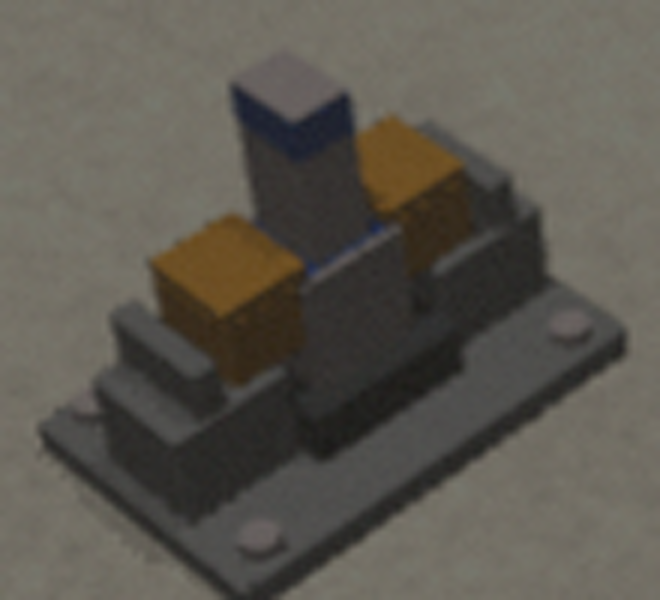

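```bash
cat > fit.py <<'E'
from h import *
import pickle; from scipy.optimize import least_squares
s,q=pickle.load(open('s0.pkl','rb'))
f=lambda c,k,x0,y0:(np.array(c,float)+.5)/k-.5+[x0,y0]
def rect(cs,a,b,z):  # cs order: +x+y,-x+y,-x-y,+x-y
    return None
def fit(obs,p0):
    # obs: (img,px,local pts)
    def res(p):
        c,sn=np.cos(p[2]),np.sin(p[2]);R=np.array([[c,-sn,0],[sn,c,0],[0,0,1]])
        return np.concatenate([(proj(i,L@R.T+[p[0],p[1],0])-px).ravel() for i,px,L in obs])
    r=least_squares(res,p0); return r.x,np.abs(r.fun).round(1).tolist()
R4=lambda a,b,z:np.array([[a,b,z],[-a,b,z],[-a,-b,z],[a,-b,z]])
T=f([(58,228),(152,530),(607,380),(500,88)],6,330,200)
P=f([(358,218),(390,313),(460,288),(430,195)],6,330,200)
Ps=f([(350,95),(283,52),(232,88),(295,128)],6,180,205) # order to match below
print('holder top',fit([(s,T,R4(.05,.075,.012))],[.54,-.17,.3]))
print('post top',fit([(s,P,R4(.014,.01,.125))],[.54,-.17,.3]))
for k in range(4):
    r=fit([(q,np.roll(Ps,k,0),R4(.014,.01,.125))],[.54,-.17,.3]); print('post scene',r[0],max(r[1]))
# scene base corners: near(250,600?) left (40,430) right (625,340)
B=f([(110,47),(70,172),(197,207),(238,80)],4,100,170)
Bs=f([(570,230),(680,212),(732,280),(625,298)],4,300,140)
r=fit([(s,B,R4(.03,.03,.045))],[.61,.27,-.2]);print('bstand top',r)
for k in range(4):
    r=fit([(q,np.roll(Bs,k,0),R4(.03,.03,.045))],[.61,.27,-.2]); print('bstand scene',r[0],max(r[1]))
print('bstand hole', back(s,f([(151,125)],4,100,170),.045),back(q,f([(649,254)],4,300,140),.045))
print('bpunch',back(s,f([(422,508)],4,100,170),.09),back(q,f([(236,88)],4,300,140),.09))
print('gpunch',back(s,f([(538,630)],4,100,170),.09),back(q,f([(107,67)],4,300,140),.09))
print('opunch',back(s,f([(82,421)],4,100,170),.09),back(q,f([(500,47)],4,300,140),.09))
print('cone top',back(s,[[337,131]],.09),'tin',back(s,[[489,292]],.07))
E
python3 fit.py
```

```text
holder top (array([ 0.54712025, -0.17599996,  0.33926577]), [0.9, 0.5, 0.4, 0.4, 0.3, 0.7, 0.2, 0.6])
post top (array([ 0.54656585, -0.17671956,  0.33222114]), [0.0, 0.5, 0.3, 0.0, 0.2, 0.6, 0.4, 0.2])
post scene [ 0.55189899 -0.17651446  0.37758192] 0.4
post scene [ 0.55186625 -0.17639222 -1.02554784] 3.3
post scene [ 0.55189899 -0.17651446 -2.76401071] 0.4
post scene [ 0.55186625 -0.17639222  2.11604298] 3.3
bstand top (array([ 0.61734911,  0.27470451, -0.223438  ]), [0.1, 0.1, 0.5, 0.2, 0.2, 0.1, 0.2, 0.0])
bstand scene [ 0.61811702  0.27868758 -2.88672217] 24.2
bstand scene [0.6181171  0.27868757 1.82557849] 24.2
bstand scene [0.61811711 0.27868757 0.25476712] 24.2
bstand scene [ 0.61811703  0.27868758 -1.31593219] 24.2
bstand hole [[0.61781359 0.27599579 0.045     ]] [[0.6193928  0.27613149 0.045     ]]
bpunch [[0.45040135 0.13490782 0.09      ]] [[0.452382   0.13569356 0.09      ]]
gpunch [[0.40243017 0.08478094 0.09      ]] [[0.40315627 0.08641108 0.09      ]]
opunch [[0.48183045 0.27634889 0.09      ]] [[0.48356687 0.27759822 0.09      ]]
cone top [[ 0.74588759 -0.07638887  0.09      ]] tin [[ 0.47228491 -0.34783106  0.07      ]]
```

```bash
cat >> h.py <<'E'
def togo(xyz,yaw=.337,roll=np.pi,pitch=0):
    o=robot.get_obs();R=Rm(o['ee_rot']);d=R.T@(np.array(xyz)-o['tool_pos'])
    rv=np.degrees(Ro.from_matrix(R.T@Rm([roll,pitch,yaw])).as_rotvec())
    print('t',round(o['time'],2),'pos',o['tool_pos'].round(4),'rot',o['ee_rot'].round(3),'w',round(o['width'],4),'F',o['wrist_force'].round(1),'\n d mm',(d*1000).round(1),'rv',rv.round(2))
E
python3 -c "
from h import *
togo([.2309,.4986,.16]);togo([.4514,.1353,.16])"
```

```text
t 1.1 pos [0.2312 0.4991 0.2055] rot [ 3.142 -0.     1.137] w 0.0942 F [-0.9 -0.4  0.4] 
 d mm [-0.6 -0.1 45.5] rv [-0.000e+00 -1.000e-02  4.584e+01]
t 1.1 pos [0.2312 0.4991 0.2055] rot [ 3.142 -0.     1.137] w 0.0942 F [-0.9 -0.4  0.4] 
 d mm [-237.5  352.7   45.5] rv [-0.000e+00 -1.000e-02  4.584e+01]
```

Emit:
jog_arm:
  series:
    - {"rz": 6.5,"z": 0.005}
    - {"rz": 6.5,"z": 0.005}
    - {"rz": 6.5,"z": 0.005}
    - {"rz": 6.5,"z": 0.005}
    - {"rz": 6.5,"z": 0.005}
    - {"rz": 6.5,"z": 0.005}
    - {"rz": 6.5,"z": 0.005}
  claw: 0.48

```text
invalid input
```

```bash
python3 -c "
from h import *
togo([.4514,.1353,.16])"
```

```text
t 1.1 pos [0.2312 0.4991 0.2055] rot [ 3.142 -0.     1.137] w 0.0942 F [-0.9 -0.4  0.4] 
 d mm [-237.5  352.7   45.5] rv [-0.000e+00 -1.000e-02  4.584e+01]
```

Emit:
jog_arm:
  series:
    - {"x": 0,"y": 0,"z": 0.005,"rx": 0,"ry": 0,"rz": 6.5}
    - {"x": 0,"y": 0,"z": 0.005,"rx": 0,"ry": 0,"rz": 6.5}
    - {"x": 0,"y": 0,"z": 0.005,"rx": 0,"ry": 0,"rz": 6.5}
    - {"x": 0,"y": 0,"z": 0.005,"rx": 0,"ry": 0,"rz": 6.5}
    - {"x": 0,"y": 0,"z": 0.005,"rx": 0,"ry": 0,"rz": 6.5}
    - {"x": 0,"y": 0,"z": 0.005,"rx": 0,"ry": 0,"rz": 6.5}
    - {"x": 0,"y": 0,"z": 0.005,"rx": 0,"ry": 0,"rz": 6.5}
  claw: 0.48

```text
time: 1.68
tool_pos: [0.2317, 0.5001, 0.1711]
ee_rot: [-3.139, -0.003, 0.306]
wrist_force: [-0.4, -0.0, -0.6]
width: 0.0508
```

```bash
python3 -c "
from h import *
togo([.4514,.1353,.16])"
```

```text
t 1.68 pos [0.2317 0.5001 0.1711] rot [-3.139e+00 -3.000e-03  3.060e-01] w 0.0508 F [-0.4 -0.  -0.6] 
 d mm [ 99.4 414.1  10.2] rv [-0.16 -0.18 -1.76]
```

Emit:
jog_arm:
  series:
    - {"x": 0.007,"y": 0.02,"z": 0,"rx": 0,"ry": 0,"rz": -0.2}
    - {"x": 0.009,"y": 0.035,"z": 0,"rx": 0,"ry": 0,"rz": -0.2}
    - {"x": 0.009,"y": 0.038,"z": 0,"rx": 0,"ry": 0,"rz": -0.2}
    - {"x": 0.009,"y": 0.038,"z": 0.001,"rx": 0,"ry": 0,"rz": -0.2}
    - {"x": 0.009,"y": 0.038,"z": 0.001,"rx": 0,"ry": 0,"rz": -0.2}
    - {"x": 0.009,"y": 0.038,"z": 0.001,"rx": 0,"ry": 0,"rz": -0.2}
    - {"x": 0.009,"y": 0.038,"z": 0.001,"rx": 0,"ry": 0,"rz": -0.2}
    - {"x": 0.009,"y": 0.038,"z": 0.001,"rx": 0,"ry": 0,"rz": -0.2}
    - {"x": 0.009,"y": 0.035,"z": 0.001,"rx": 0,"ry": 0,"rz": -0.2}
    - {"x": 0.007,"y": 0.03,"z": 0.001,"rx": 0,"ry": 0,"rz": 0}
    - {"x": 0.006,"y": 0.02,"z": 0.001,"rx": 0,"ry": 0,"rz": 0}
    - {"x": 0.004,"y": 0.008,"z": 0,"rx": 0,"ry": 0,"rz": 0}

```text
time: 2.68
tool_pos: [0.4485, 0.1616, 0.1601]
ee_rot: [-3.14, -0.005, 0.343]
wrist_force: [0.4, 0.4, 0.5]
width: 0.0451
```

```bash
python3 -c "
from h import *
togo([.4514,.1353,.16])"
```

```text
t 2.68 pos [0.4485 0.1616 0.1601] rot [-3.14  -0.005  0.343] w 0.0451 F [0.4 0.4 0.5] 
 d mm [-6.1 25.7  0. ] rv [-0.11 -0.28  0.37]
```

Plenty of time, so I'll correct in smaller rows.

Emit:
jog_arm:
  series:
    - {"x": -0.003,"y": 0.014,"z": 0,"rx": 0,"ry": -0.2,"rz": 0.2}
    - {"x": -0.003,"y": 0.01,"z": 0,"rx": 0,"ry": 0,"rz": 0}
    - {"x": 0,"y": 0.002,"z": 0,"rx": 0,"ry": 0,"rz": 0}
    - {"x": 0,"y": 0,"z": 0,"rx": 0,"ry": 0,"rz": 0}

```text
time: 3.02
tool_pos: [0.4526, 0.1336, 0.1601]
ee_rot: [-3.138, -0.001, 0.337]
wrist_force: [0.8, 0.2, -0.7]
width: 0.0449
```

```bash
python3 -c "
from h import *
togo([.4514,.1353,.052])
s=cams.snapshot('top');crop(s,150,240,130,110,5,'a1');q=cams.snapshot('scene');crop(q,290,90,160,130,5,'a2')"
```

```text
t 3.02 pos [0.4526 0.1336 0.1601] rot [-3.138e+00 -1.000e-03  3.370e-01] w 0.0449 F [ 0.8  0.2 -0.7] 
 d mm [ -0.7  -1.7 108.1] rv [-0.2  -0.09 -0.02]
```

View pics/a1.png

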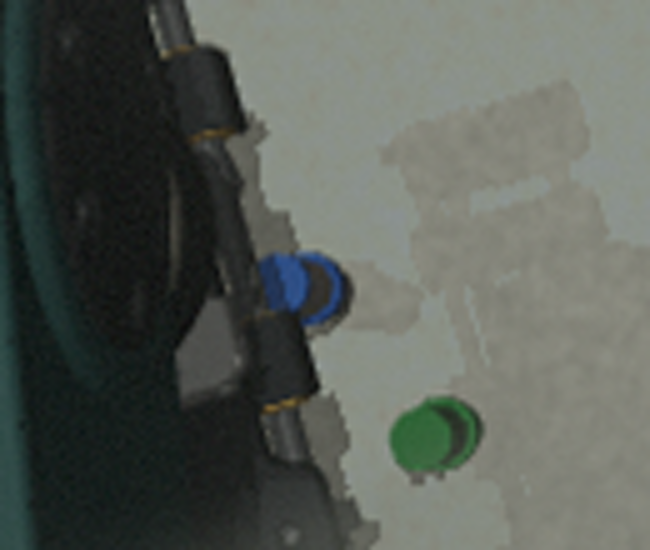

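View pics/a2.png

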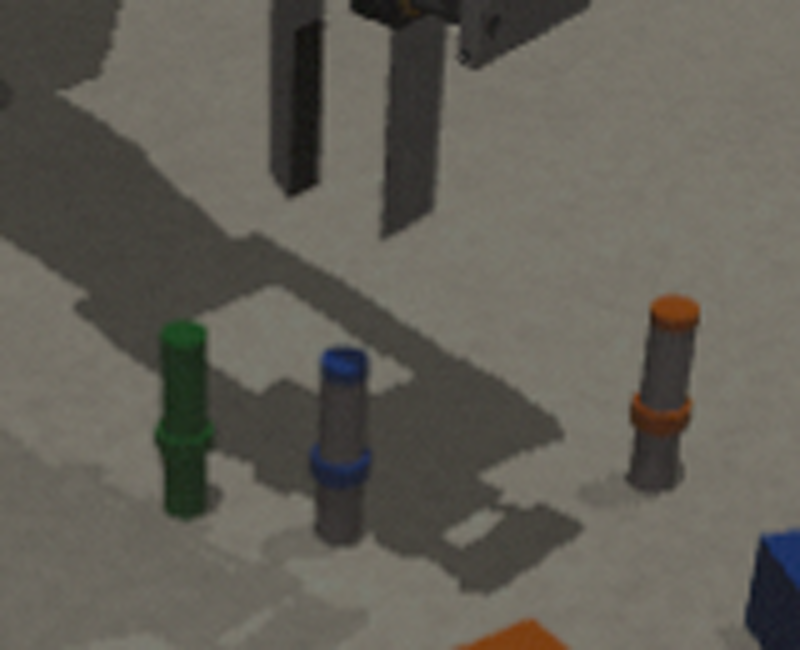

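The fingers straddle the blue punch, which is at crop (285,283) in the top view and under the gap in the scene view. I'm going down.

Emit:
jog_arm:
  series:
    - {"x": -0.0007,"y": -0.0017,"z": 0.02,"rx": -0.2,"ry": 0,"rz": 0}
    - {"x": 0,"y": 0,"z": 0.02,"rx": 0,"ry": 0,"rz": 0}
    - {"x": 0,"y": 0,"z": 0.02,"rx": 0,"ry": 0,"rz": 0}
    - {"x": 0,"y": 0,"z": 0.02,"rx": 0,"ry": 0,"rz": 0}
    - {"x": 0,"y": 0,"z": 0.014,"rx": 0,"ry": 0,"rz": 0}
    - {"x": 0,"y": 0,"z": 0.01,"rx": 0,"ry": 0,"rz": 0}
    - {"x": 0,"y": 0,"z": 0.001,"rx": 0,"ry": 0,"rz": 0}

```text
time: 3.7
tool_pos: [0.4514, 0.1439, 0.0542]
ee_rot: [-3.14, -0.01, 0.349]
wrist_force: [0.6, 0.3, -0.1]
width: 0.0455
```

```bash
python3 -c "
from h import *
togo([.4514,.1353,.052])
q=cams.snapshot('scene');crop(q,290,90,160,130,5,'a3')"
```

```text
t 3.7 pos [0.4514 0.1439 0.0542] rot [-3.14  -0.01   0.349] w 0.0455 F [ 0.6  0.3 -0.1] 
 d mm [-3.   8.1  2.2] rv [-0.1 -0.6  0.7]
```

View pics/a3.png

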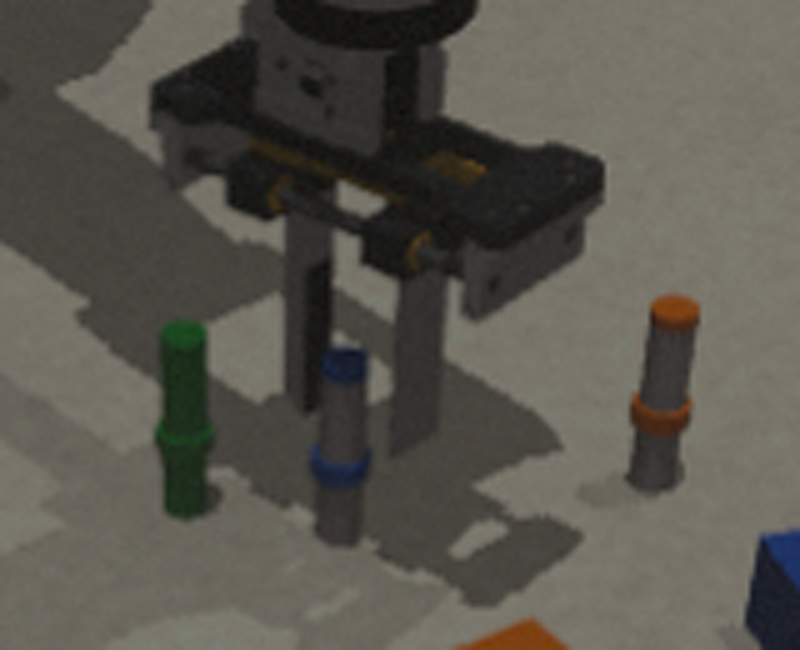

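The drift in y is real: 8 mm. The fingers are slightly behind the punch, so I'll correct in small steps before closing.

Emit:
jog_arm:
  series:
    - {"x": -0.0015,"y": 0.004,"z": 0.001,"rx": 0,"ry": -0.3,"rz": 0.4}
    - {"x": -0.001,"y": 0.003,"z": 0.001,"rx": 0,"ry": -0.2,"rz": 0.2}
    - {"x": 0,"y": 0,"z": 0,"rx": 0,"ry": 0,"rz": 0}

```text
time: 4.0
tool_pos: [0.4534, 0.1372, 0.0553]
ee_rot: [-3.14, -0.006, 0.34]
wrist_force: [-0.2, 0.2, 0.6]
width: 0.0453
```

```bash
python3 -c "
from h import *
togo([.4514,.1353,.052])"
```

```text
t 4.0 pos [0.4534 0.1372 0.0553] rot [-3.14  -0.006  0.34 ] w 0.0453 F [-0.2  0.2  0.6] 
 d mm [-2.5  1.2  3.3] rv [-0.07 -0.35  0.16]
```

Emit:
jog_arm:
  series:
    - {"x": -0.002,"y": 0.001,"z": 0.003,"rx": 0,"ry": -0.2,"rz": 0}
    - {"x": 0,"y": 0,"z": 0,"rx": 0,"ry": 0,"rz": 0}

```text
time: 4.17
tool_pos: [0.4532, 0.1354, 0.0539]
ee_rot: [-3.141, -0.006, 0.339]
wrist_force: [-0.7, -0.1, -0.1]
width: 0.0451
```

```bash
python3 -c "
from h import *
togo([.4514,.1353,.052])
q=cams.snapshot('scene');crop(q,290,90,160,130,5,'a4')
s=cams.snapshot('top');crop(s,150,240,130,110,5,'a5')
togo([.4514,.1353,.052])
"
```

```text
t 4.17 pos [0.4532 0.1354 0.0539] rot [-3.141 -0.006  0.339] w 0.0451 F [-0.7 -0.1 -0.1] 
 d mm [-1.7 -0.5  1.9] rv [-0.03 -0.32  0.12]
t 4.27 pos [0.4536 0.1357 0.0544] rot [-3.141 -0.007  0.339] w 0.045 F [-0.1  0.1  1.3] 
 d mm [-2.2 -0.4  2.3] rv [-0.03 -0.39  0.12]
```

View pics/a4.png

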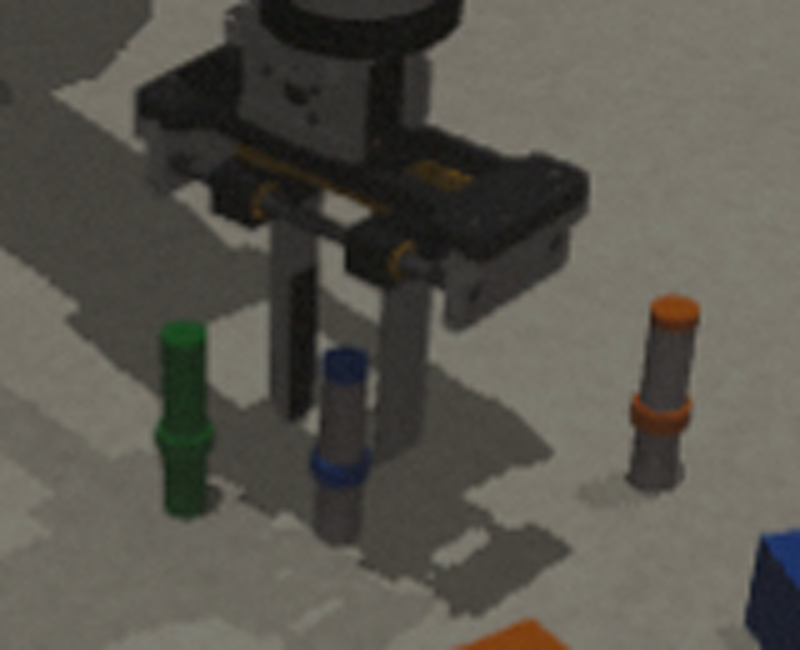

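View pics/a5.png

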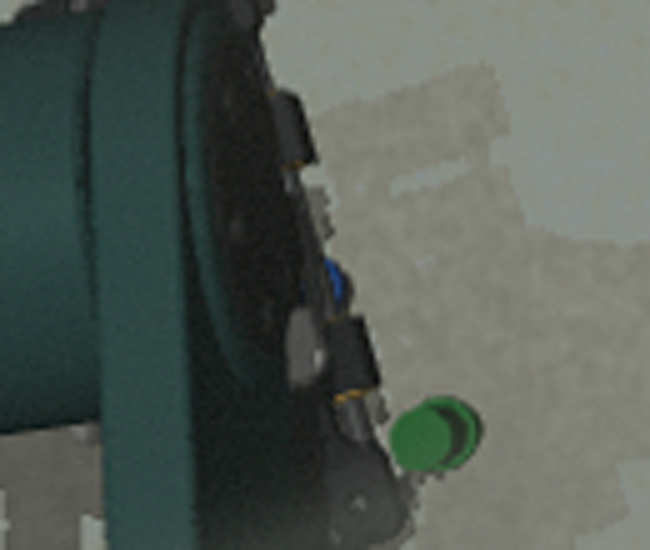

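In both views the fingertips straddle the rod: the tips' midpoint is about (346,439) in the crop and the rod axis about (341,438). I'm closing.

Emit:
jog_arm:
  series:
    - {"x": 0,"y": 0,"z": 0,"rx": 0,"ry": 0,"rz": 0}
    - {"x": 0,"y": 0,"z": 0,"rx": 0,"ry": 0,"rz": 0}
    - {"x": 0,"y": 0,"z": 0,"rx": 0,"ry": 0,"rz": 0}
    - {"x": 0,"y": 0,"z": 0,"rx": 0,"ry": 0,"rz": 0}
    - {"x": 0,"y": 0,"z": 0,"rx": 0,"ry": 0,"rz": 0}
    - {"x": 0,"y": 0,"z": 0,"rx": 0,"ry": 0,"rz": 0}
  claw: 0.0

```text
time: 4.77
tool_pos: [0.4539, 0.1356, 0.055]
ee_rot: [-3.141, -0.008, 0.339]
wrist_force: [0.1, 0.5, -0.0]
width: 0.0197
```

```bash
python3 -c "
from h import *
togo([.4514,.1353,.052])
q=cams.snapshot('scene');crop(q,290,90,160,130,5,'a6')
"
```

```text
t 4.77 pos [0.4539 0.1356 0.055 ] rot [-3.141 -0.008  0.339] w 0.0197 F [ 0.1  0.5 -0. ] 
 d mm [-2.5 -0.5  3. ] rv [-0.03 -0.45  0.11]
```

View pics/a6.png

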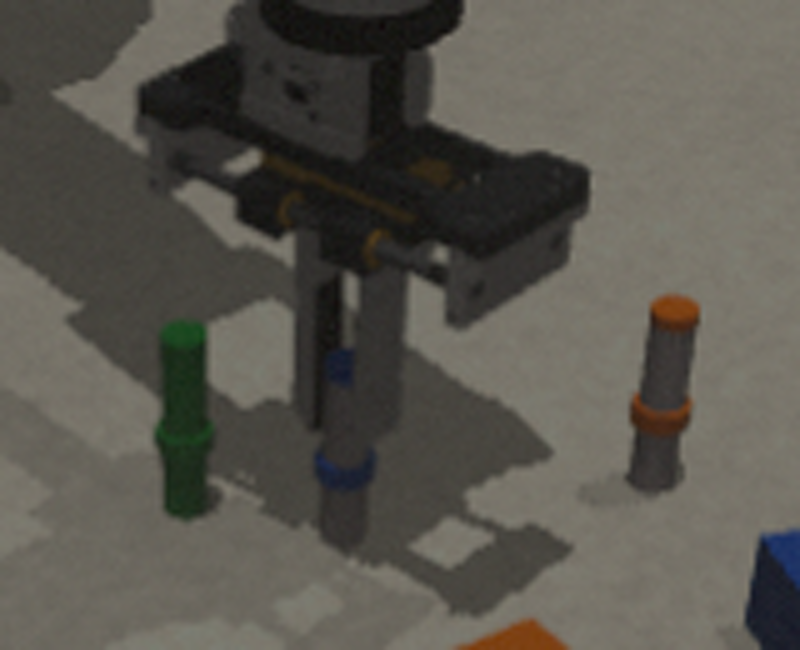

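Width 19.7 mm: the rod is held. I'm lifting.

Emit:
jog_arm:
  series:
    - {"x": 0,"y": 0,"z": -0.01,"rx": 0,"ry": 0,"rz": 0}
    - {"x": 0,"y": 0,"z": -0.02,"rx": 0,"ry": 0,"rz": 0}
    - {"x": 0,"y": 0,"z": -0.02,"rx": 0,"ry": 0,"rz": 0}
    - {"x": 0,"y": 0,"z": -0.02,"rx": 0,"ry": 0,"rz": 0}
    - {"x": 0,"y": 0,"z": -0.015,"rx": 0,"ry": 0,"rz": 0}
    - {"x": 0,"y": 0,"z": -0.003,"rx": 0,"ry": 0,"rz": 0}

```text
time: 5.32
tool_pos: [0.4503, 0.135, 0.1454]
ee_rot: [-3.139, 0.001, 0.339]
wrist_force: [1.3, 0.4, -0.7]
width: 0.0197
```

```bash
python3 -c "
from h import *
togo([.6185,.2757,.14])
"
```

```text
t 5.32 pos [0.4503 0.135  0.1454] rot [-3.139e+00  1.000e-03  3.390e-01] w 0.0197 F [ 1.3  0.4 -0.7] 
 d mm [205.4 -76.7   5.4] rv [-0.12  0.04  0.12]
```

Emit:
jog_arm:
  series:
    - {"x": 0.012,"y": -0.004,"z": 0,"rx": 0,"ry": 0,"rz": 0}
    - {"x": 0.022,"y": -0.008,"z": 0,"rx": 0,"ry": 0,"rz": 0}
    - {"x": 0.025,"y": -0.01,"z": 0,"rx": 0,"ry": 0,"rz": 0}
    - {"x": 0.025,"y": -0.01,"z": 0,"rx": 0,"ry": 0,"rz": 0}
    - {"x": 0.025,"y": -0.01,"z": 0,"rx": 0,"ry": 0,"rz": 0}
    - {"x": 0.025,"y": -0.01,"z": 0,"rx": 0,"ry": 0,"rz": 0}
    - {"x": 0.025,"y": -0.01,"z": 0,"rx": 0,"ry": 0,"rz": 0}
    - {"x": 0.02,"y": -0.008,"z": 0,"rx": 0,"ry": 0,"rz": 0}
    - {"x": 0.012,"y": -0.004,"z": 0,"rx": 0,"ry": 0,"rz": 0}
    - {"x": 0.006,"y": -0.002,"z": 0,"rx": 0,"ry": 0,"rz": 0}
    - {"x": 0.002,"y": 0,"z": 0,"rx": 0,"ry": 0,"rz": 0}

```text
time: 6.23
tool_pos: [0.6173, 0.2783, 0.141]
ee_rot: [-3.141, 0.007, 0.338]
wrist_force: [-0.0, -0.5, -0.2]
width: 0.0195
```

```bash
python3 -c "
from h import *
togo([.6185,.2757,.14])
"
```

```text
t 6.23 pos [0.6173 0.2783 0.141 ] rot [-3.141  0.007  0.338] w 0.0195 F [-0.  -0.5 -0.2] 
 d mm [0.3 2.9 1. ] rv [-0.06  0.39  0.04]
```

Emit:
jog_arm:
  series:
    - {"x": 0,"y": 0.0025,"z": 0.01,"rx": 0,"ry": 0.3,"rz": 0}
    - {"x": 0,"y": 0,"z": 0.01,"rx": 0,"ry": 0,"rz": 0}
    - {"x": 0,"y": 0,"z": 0.008,"rx": 0,"ry": 0,"rz": 0}
    - {"x": 0,"y": 0,"z": 0.002,"rx": 0,"ry": 0,"rz": 0}
    - {"x": 0,"y": 0,"z": 0,"rx": 0,"ry": 0,"rz": 0}

```text
time: 6.65
tool_pos: [0.6159, 0.2741, 0.1075]
ee_rot: [-3.141, 0.006, 0.337]
wrist_force: [-0.5, -0.1, -1.3]
width: 0.0192
```

```bash
python3 -c "
from h import *
togo([.6185,.2757,.14])
s=cams.snapshot('top');crop(s,80,150,120,100,6,'b1');q=cams.snapshot('scene');crop(q,410,140,110,100,7,'b2')
togo([.6185,.2757,.14])
"
```

```text
t 6.65 pos [0.6159 0.2741 0.1075] rot [-3.141  0.006  0.337] w 0.0192 F [-0.5 -0.1 -1.3] 
 d mm [  2.8  -0.7 -32.5] rv [-0.03  0.37 -0.01]
t 6.75 pos [0.6163 0.2743 0.1082] rot [-3.141  0.005  0.337] w 0.0193 F [ 0.3  0.  -1. ] 
 d mm [  2.4  -0.6 -31.8] rv [-0.03  0.31 -0.  ]
```

View pics/b1.png

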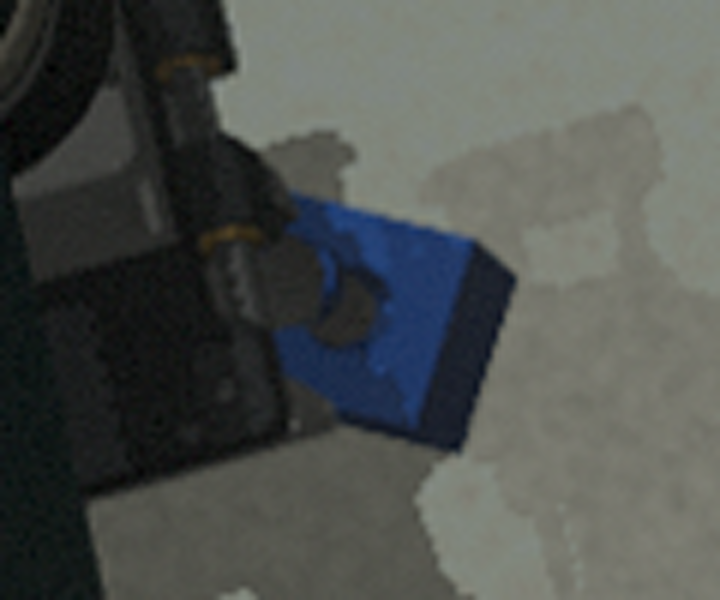

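View pics/b2.png

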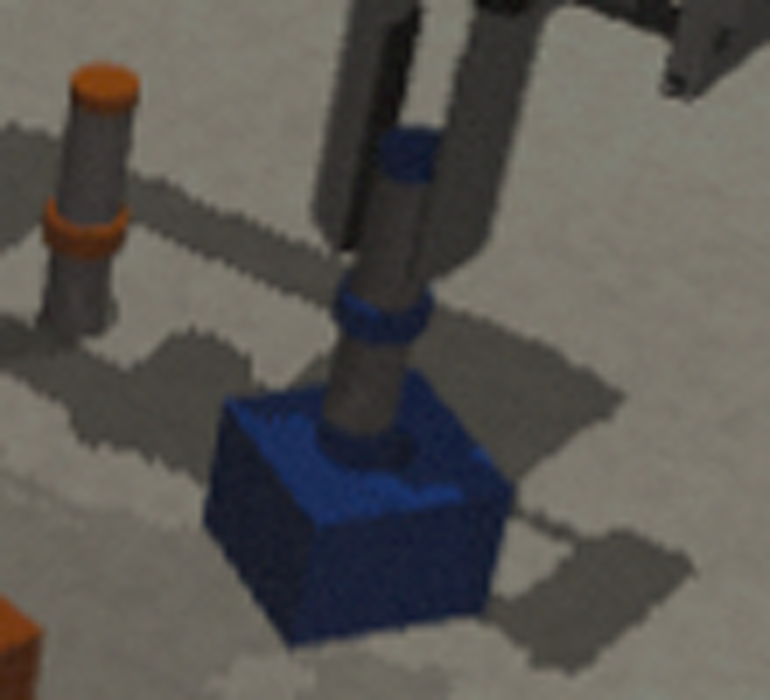

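```bash
python3 -c "
from h import *
import pickle
s,q=pickle.load(open('s0.pkl','rb'))
g=lambda P,k,x0,y0:((proj(q,P)-[x0,y0]+.5)*k-.5).round(0).tolist()
P=[.6163,.2743]
print(g([P+[.0535],P+[.0875+.005],P+[.1435],[.6185,.2757,.045],[.6185,.2757,.0535]],7,410,140))
g2=lambda P,k,x0,y0:((proj(s,P)-[x0,y0]+.5)*k-.5).round(0).tolist()
print(g2([P+[.0535],[.6185,.2757,.045]],6,80,150))
"
```

```text
[[359.0, 417.0], [383.0, 302.0], [417.0, 143.0], [363.0, 444.0], [368.0, 419.0]]
[[342.0, 306.0], [348.0, 306.0]]
```

Emit:
jog_arm:
  series:
    - {"x": 0.0025,"y": -0.0005,"z": 0,"rx": 0,"ry": 0.2,"rz": 0}
    - {"x": 0,"y": 0,"z": 0,"rx": 0,"ry": 0,"rz": 0}

```text
time: 6.92
tool_pos: [0.619, 0.2756, 0.1095]
ee_rot: [-3.141, -0.0, 0.337]
wrist_force: [0.5, -0.7, -1.1]
width: 0.0194
```

```bash
python3 -c "
from h import *
togo([.6185,.2757,.0705])
"
```

```text
t 6.92 pos [0.619  0.2756 0.1095] rot [-3.141 -0.     0.337] w 0.0194 F [ 0.5 -0.7 -1.1] 
 d mm [-0.4 -0.2 39. ] rv [-0.04 -0.02 -0.02]
```

Emit:
jog_arm:
  series:
    - {"x": 0,"y": 0,"z": 0.006,"rx": 0,"ry": 0,"rz": 0}
    - {"x": 0,"y": 0,"z": 0.006,"rx": 0,"ry": 0,"rz": 0}
    - {"x": 0,"y": 0,"z": 0.006,"rx": 0,"ry": 0,"rz": 0}

```text
time: 7.17
tool_pos: [0.621, 0.2765, 0.0942]
ee_rot: [-3.141, -0.007, 0.337]
wrist_force: [0.9, -0.1, -0.8]
width: 0.0194
```

```bash
python3 -c "
from h import *
togo([.6185,.2757,.0705])
q=cams.snapshot('scene');crop(q,410,140,110,100,7,'b3')
"
```

```text
t 7.17 pos [0.621  0.2765 0.0942] rot [-3.141 -0.007  0.337] w 0.0194 F [ 0.9 -0.1 -0.8] 
 d mm [-2.8 -0.  23.7] rv [-0.04 -0.42 -0.01]
```

View pics/b3.png

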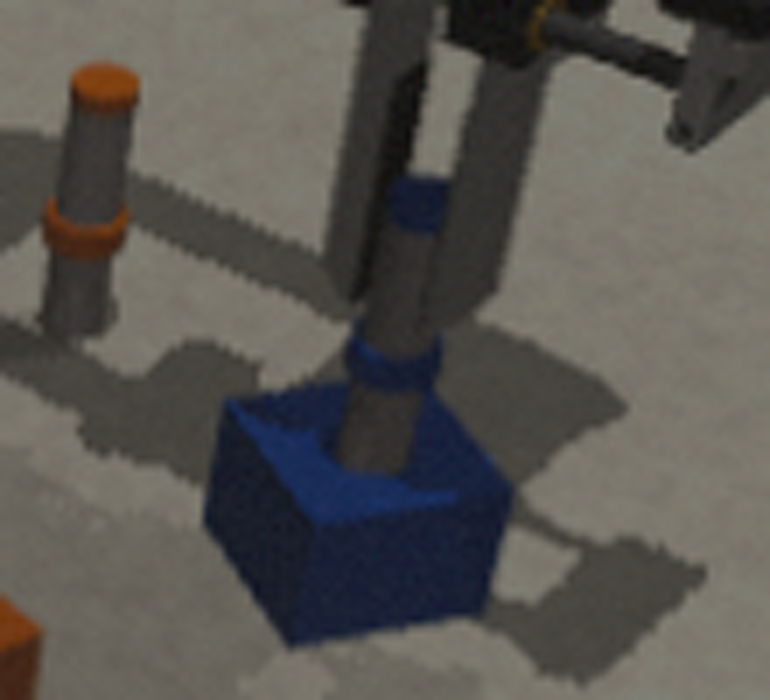

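The rod has entered the hole but sits towards its near-right rim, matching the measured +2.8 mm in x. I'll correct that and carry on.

Emit:
jog_arm:
  series:
    - {"x": -0.0025,"y": 0,"z": 0,"rx": 0,"ry": -0.3,"rz": 0}
    - {"x": -0.0005,"y": 0,"z": 0.004,"rx": 0,"ry": -0.1,"rz": 0}
    - {"x": -0.0005,"y": 0,"z": 0.004,"rx": 0,"ry": 0,"rz": 0}

```text
time: 7.47
tool_pos: [0.6163, 0.2749, 0.0828]
ee_rot: [-3.141, 0.004, 0.337]
wrist_force: [1.9, -0.3, -0.6]
width: 0.0194
```

```bash
python3 -c "
from h import *
togo([.6185,.2757,.0705])
"
```

```text
t 7.47 pos [0.6163 0.2749 0.0828] rot [-3.141  0.004  0.337] w 0.0194 F [ 1.9 -0.3 -0.6] 
 d mm [ 2.4 -0.  12.3] rv [-0.04  0.24 -0.  ]
```

Emit:
jog_arm:
  series:
    - {"x": 0.0015,"y": 0,"z": 0.003,"rx": 0,"ry": 0.1,"rz": 0}
    - {"x": 0,"y": 0,"z": 0.003,"rx": 0,"ry": 0,"rz": 0}
    - {"x": 0,"y": 0,"z": 0.003,"rx": 0,"ry": 0,"rz": 0}

```text
time: 7.72
tool_pos: [0.6175, 0.2753, 0.0724]
ee_rot: [-3.141, 0.003, 0.337]
wrist_force: [-0.6, -1.1, -2.0]
width: 0.0196
```

```bash
python3 -c "
from h import *
togo([.6185,.2757,.0705])
q=cams.snapshot('scene');crop(q,410,140,110,100,7,'b4')
togo([.6185,.2757,.0705])
"
```

```text
t 7.72 pos [0.6175 0.2753 0.0724] rot [-3.141e+00  3.000e-03  3.370e-01] w 0.0196 F [-0.6 -1.1 -2. ] 
 d mm [ 1.1 -0.   1.9] rv [-0.04  0.17 -0.01]
t 7.77 pos [0.6171 0.2751 0.0714] rot [-3.141  0.005  0.337] w 0.0193 F [-0.   0.3 -0.3] 
 d mm [ 1.5 -0.   0.9] rv [-0.03  0.26 -0.  ]
```

View pics/b4.png

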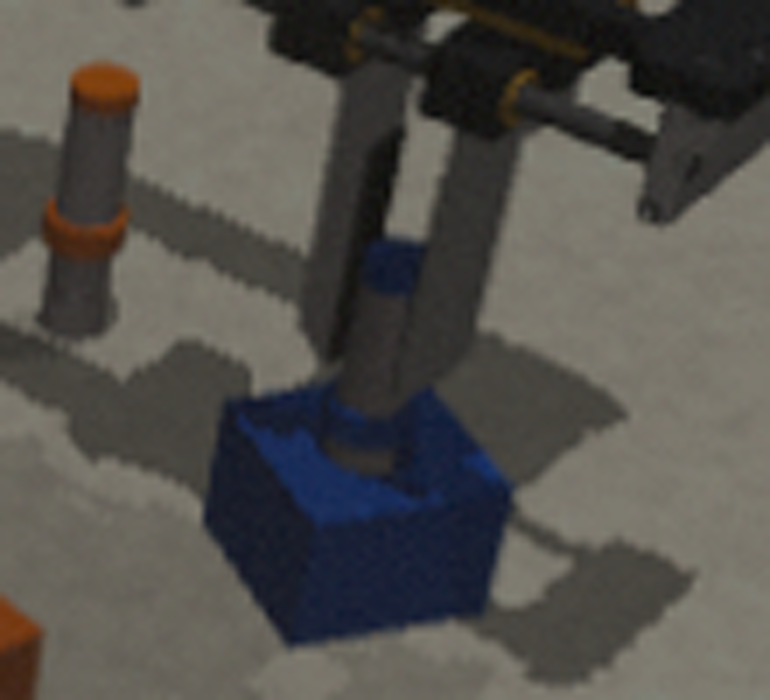

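The rod is in the hole with its collar just above the block top, at crop (370,430). I'll seat it another millimetre or two and then open.

Emit:
jog_arm:
  series:
    - {"x": 0.0005,"y": 0,"z": 0.0015,"rx": 0,"ry": 0.1,"rz": 0}
    - {"x": 0,"y": 0,"z": 0.001,"rx": 0,"ry": 0,"rz": 0}

```text
time: 7.93
tool_pos: [0.6176, 0.2754, 0.07]
ee_rot: [-3.141, 0.002, 0.337]
wrist_force: [-2.7, -0.9, 6.0]
width: 0.0195
```

Emit:
jog_arm:
  series:
    - {"x": 0,"y": 0,"z": 0,"rx": 0,"ry": 0,"rz": 0}
    - {"x": 0,"y": 0,"z": 0,"rx": 0,"ry": 0,"rz": 0}
    - {"x": 0,"y": 0,"z": 0,"rx": 0,"ry": 0,"rz": 0}
    - {"x": 0,"y": 0,"z": 0,"rx": 0,"ry": 0,"rz": 0}
    - {"x": 0,"y": 0,"z": 0,"rx": 0,"ry": 0,"rz": 0}
  claw: 0.5

```text
time: 8.35
tool_pos: [0.6189, 0.2758, 0.0715]
ee_rot: [-3.141, -0.002, 0.337]
wrist_force: [-0.4, -0.2, 0.3]
width: 0.0464
```

```bash
python3 -c "
from h import *
togo([.6185,.2757,.0705])
q=cams.snapshot('scene');crop(q,410,140,110,100,7,'b5')
togo([.6185,.2757,.0705])
"
```

```text
t 8.35 pos [0.6189 0.2758 0.0715] rot [-3.141e+00 -2.000e-03  3.370e-01] w 0.0464 F [-0.4 -0.2  0.3] 
 d mm [-0.4 -0.   1. ] rv [-0.04 -0.12 -0.  ]
t 8.4 pos [0.6189 0.2758 0.0715] rot [-3.141e+00 -2.000e-03  3.370e-01] w 0.0467 F [-0.5  1.  -0.6] 
 d mm [-0.4 -0.   1. ] rv [-0.04 -0.11 -0.  ]
```

View pics/b5.png

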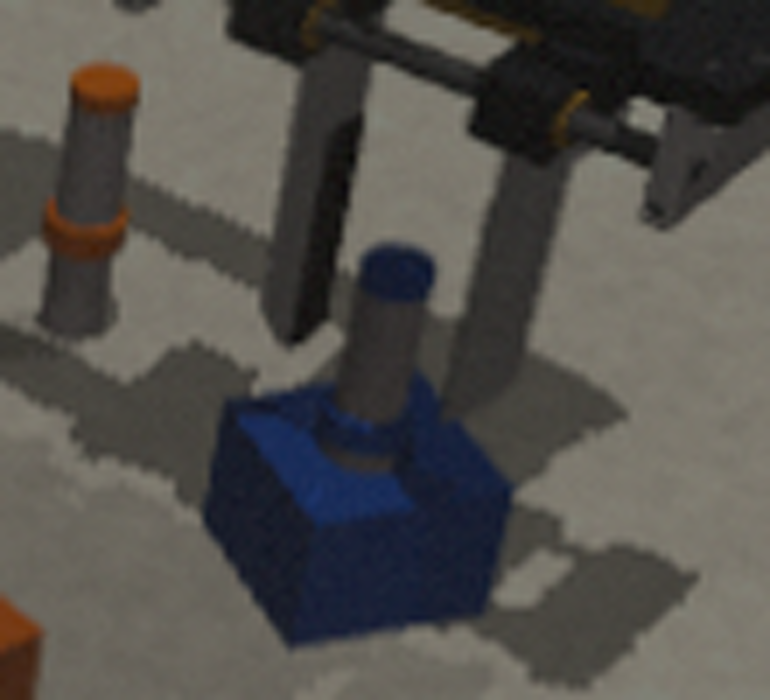

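The blue punch stands free in the hole, with its top at crop (397,270) and no finger touching it. I'm rising clear and moving to the holder.

Emit:
jog_arm:
  series:
    - {"x": 0,"y": 0,"z": -0.01,"rx": 0,"ry": 0,"rz": 0}
    - {"x": 0,"y": 0,"z": -0.02,"rx": 0,"ry": 0,"rz": 0}
    - {"x": 0,"y": 0,"z": -0.025,"rx": 0,"ry": 0,"rz": 0}
    - {"x": 0,"y": 0,"z": -0.025,"rx": 0,"ry": 0,"rz": 0}
    - {"x": 0,"y": 0,"z": -0.02,"rx": 0,"ry": 0,"rz": 0}
    - {"x": 0,"y": 0,"z": -0.01,"rx": 0,"ry": 0,"rz": 0}

```text
time: 8.9
tool_pos: [0.6161, 0.2748, 0.1826]
ee_rot: [-3.141, 0.009, 0.337]
wrist_force: [-0.5, -0.3, 0.1]
width: 0.0472
```

```bash
python3 -c "
from h import *
togo([.548,-.1765,.19])
"
```

```text
t 8.9 pos [0.6161 0.2748 0.1826] rot [-3.141  0.009  0.337] w 0.0472 F [-0.5 -0.3  0.1] 
 d mm [-213.6  403.4   -5.8] rv [-0.04  0.51 -0.  ]
```

Emit:
jog_arm:
  series:
    - {"x": -0.008,"y": 0.015,"z": -0.002,"rx": 0,"ry": 0.2,"rz": 0}
    - {"x": -0.014,"y": 0.027,"z": -0.002,"rx": 0,"ry": 0,"rz": 0}
    - {"x": -0.018,"y": 0.034,"z": -0.002,"rx": 0,"ry": 0,"rz": 0}
    - {"x": -0.018,"y": 0.034,"z": -0.001,"rx": 0,"ry": 0,"rz": 0}
    - {"x": -0.018,"y": 0.034,"z": 0,"rx": 0,"ry": 0,"rz": 0}
    - {"x": -0.018,"y": 0.034,"z": 0,"rx": 0,"ry": 0,"rz": 0}
    - {"x": -0.018,"y": 0.034,"z": 0,"rx": 0,"ry": 0,"rz": 0}
    - {"x": -0.018,"y": 0.034,"z": 0,"rx": 0,"ry": 0,"rz": 0}
    - {"x": -0.018,"y": 0.034,"z": 0,"rx": 0,"ry": 0,"rz": 0}
    - {"x": -0.018,"y": 0.034,"z": 0,"rx": 0,"ry": 0,"rz": 0}
    - {"x": -0.018,"y": 0.034,"z": 0,"rx": 0,"ry": 0,"rz": 0}
    - {"x": -0.012,"y": 0.02,"z": 0,"rx": 0,"ry": 0,"rz": 0}
  claw: 0.6

```text
time: 9.9
tool_pos: [0.554, -0.1471, 0.1961]
ee_rot: [-3.141, -0.009, 0.351]
wrist_force: [0.7, 1.0, -0.3]
width: 0.0565
```

```bash
python3 -c "
from h import *
togo([.548,-.1765,.16])
"
```

```text
t 9.9 pos [ 0.554  -0.1471  0.1961] rot [-3.141 -0.009  0.351] w 0.0565 F [ 0.7  1.  -0.3] 
 d mm [-16.1  25.6  36. ] rv [-0.02 -0.53  0.81]
```

Emit:
jog_arm:
  series:
    - {"x": -0.006,"y": 0.01,"z": 0.01,"rx": 0,"ry": -0.2,"rz": 0.4}
    - {"x": -0.005,"y": 0.008,"z": 0.01,"rx": 0,"ry": -0.2,"rz": 0.4}
    - {"x": -0.003,"y": 0.004,"z": 0.01,"rx": 0,"ry": -0.1,"rz": 0}
    - {"x": -0.001,"y": 0.002,"z": 0.003,"rx": 0,"ry": 0,"rz": 0}
    - {"x": 0,"y": 0,"z": 0,"rx": 0,"ry": 0,"rz": 0}

```text
time: 10.32
tool_pos: [0.5463, -0.1791, 0.1588]
ee_rot: [-3.14, 0.001, 0.33]
wrist_force: [-0.8, -0.1, -0.2]
width: 0.0565
```

```bash
python3 -c "
from h import *
togo([.548,-.1765,.16])
s=cams.snapshot('top');crop(s,310,180,150,130,5,'c1');q=cams.snapshot('scene');crop(q,170,150,130,120,6,'c2')
togo([.548,-.1765,.16])
"
```

```text
t 10.32 pos [ 0.5463 -0.1791  0.1588] rot [-3.14e+00  1.00e-03  3.30e-01] w 0.0565 F [-0.8 -0.1 -0.2] 
 d mm [ 2.5 -1.9 -1.2] rv [-0.11  0.08 -0.41]
t 10.42 pos [ 0.5467 -0.1786  0.1596] rot [-3.14e+00  1.00e-03  3.31e-01] w 0.0564 F [ 0.3  0.1 -0.2] 
 d mm [ 2.  -1.5 -0.4] rv [-0.09  0.04 -0.36]
```

View pics/c1.png

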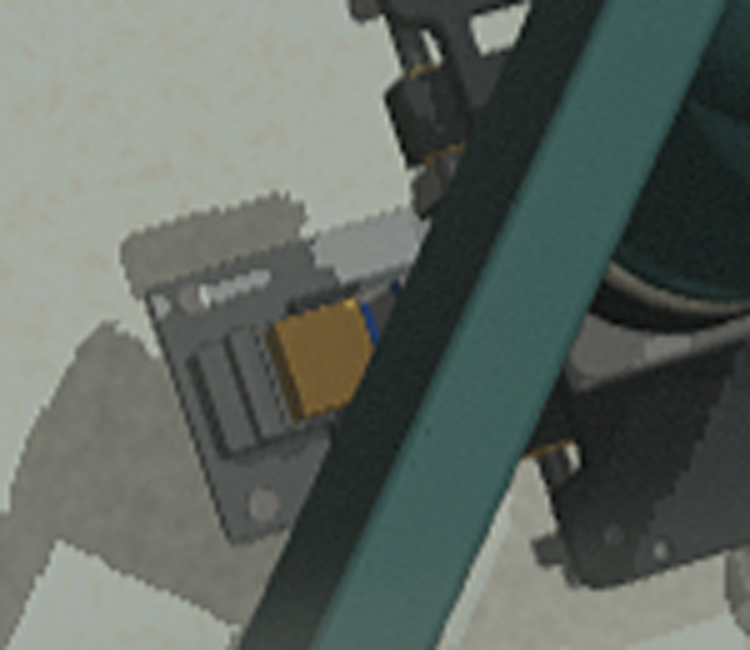

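View pics/c2.png

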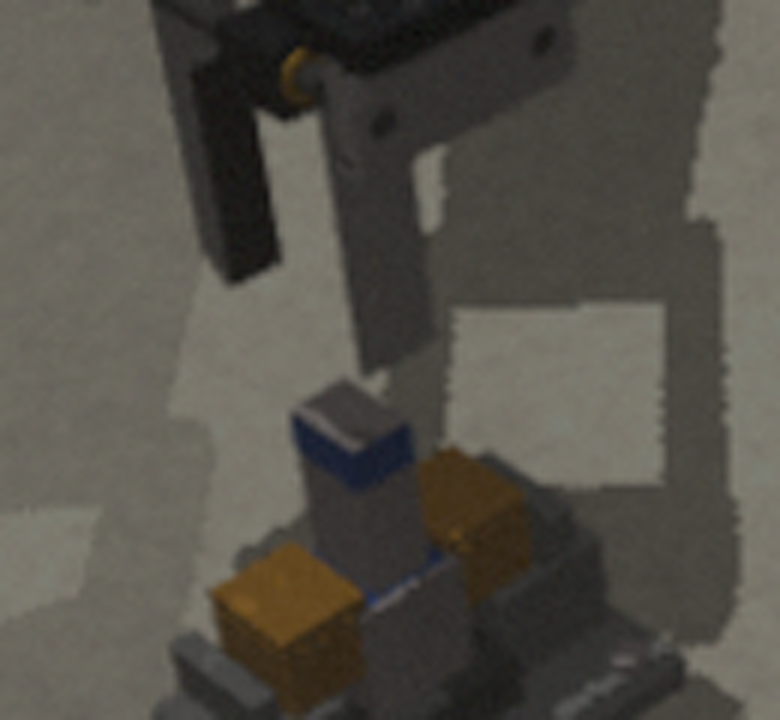

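The fingers are above the post, one on each x side: finger tips at crop (240,275) and (395,360), post top at (352,415). I'm going down.

Emit:
jog_arm:
  series:
    - {"x": 0.0025,"y": -0.0015,"z": 0.005,"rx": 0,"ry": 0,"rz": -0.3}
    - {"x": 0,"y": 0,"z": 0.01,"rx": 0,"ry": 0,"rz": 0}
    - {"x": 0,"y": 0,"z": 0.01,"rx": 0,"ry": 0,"rz": 0}

```text
time: 10.67
tool_pos: [0.5517, -0.174, 0.1368]
ee_rot: [3.139, -0.006, 0.341]
wrist_force: [0.3, -0.6, -0.3]
width: 0.0566
```

```bash
python3 -c "
from h import *
togo([.549,-.1765,.08])
"
```

```text
t 10.67 pos [ 0.5517 -0.174   0.1368] rot [ 3.139 -0.006  0.341] w 0.0566 F [ 0.3 -0.6 -0.3] 
 d mm [-3.7  1.3 56.8] rv [ 0.16 -0.32  0.23]
```

Emit:
jog_arm:
  series:
    - {"x": -0.002,"y": 0.001,"z": 0.01,"rx": 0.1,"ry": -0.2,"rz": 0.1}
    - {"x": 0,"y": 0,"z": 0.012,"rx": 0,"ry": 0,"rz": 0}
    - {"x": 0,"y": 0,"z": 0.012,"rx": 0,"ry": 0,"rz": 0}

```text
time: 10.92
tool_pos: [0.5507, -0.1742, 0.1001]
ee_rot: [3.14, -0.002, 0.342]
wrist_force: [-0.6, -0.9, -0.2]
width: 0.0564
```

```bash
python3 -c "
from h import *
togo([.549,-.1765,.08])
q=cams.snapshot('scene');crop(q,170,150,130,120,6,'c3')
togo([.549,-.1765,.08])
"
```

```text
t 10.92 pos [ 0.5507 -0.1742  0.1001] rot [ 3.14e+00 -2.00e-03  3.42e-01] w 0.0564 F [-0.6 -0.9 -0.2] 
 d mm [-2.4  1.5 20.1] rv [ 0.09 -0.14  0.28]
t 10.97 pos [ 0.5489 -0.1735  0.0967] rot [-3.139e+00  2.000e-03  3.420e-01] w 0.0563 F [-0.7  0.5 -3.1] 
 d mm [-0.8  2.9 16.6] rv [-0.13  0.11  0.27]
```

View pics/c3.png

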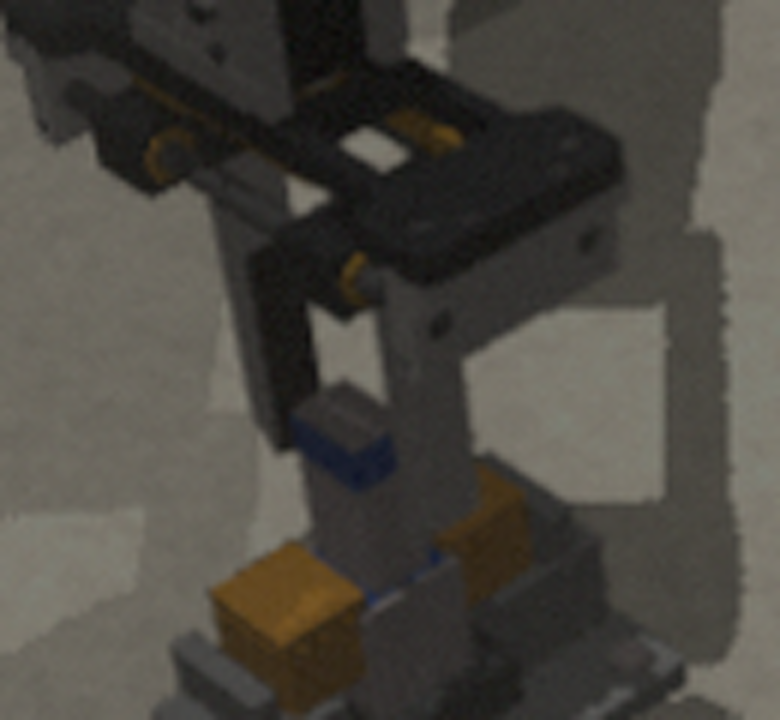

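The fingers straddle the post on its ±x sides. The remaining offsets are about 2.5 mm in y and 17 mm in z.

Emit:
jog_arm:
  series:
    - {"x": -0.0005,"y": 0.002,"z": 0.006,"rx": 0,"ry": 0,"rz": 0.2}
    - {"x": 0,"y": 0,"z": 0.006,"rx": 0,"ry": 0,"rz": 0}
    - {"x": 0,"y": 0,"z": 0.004,"rx": 0,"ry": 0,"rz": 0}
    - {"x": 0,"y": 0,"z": 0,"rx": 0,"ry": 0,"rz": 0}
    - {"x": 0,"y": 0,"z": 0,"rx": 0,"ry": 0,"rz": 0}

```text
time: 11.38
tool_pos: [0.5477, -0.1752, 0.0766]
ee_rot: [-3.136, 0.005, 0.338]
wrist_force: [1.0, 1.1, 0.6]
width: 0.0564
```

```bash
python3 -c "
from h import *
togo([.549,-.1765,.08])
q=cams.snapshot('scene');crop(q,170,150,130,120,6,'c4')
togo([.549,-.1765,.08])
"
```

```text
t 11.38 pos [ 0.5477 -0.1752  0.0766] rot [-3.136  0.005  0.338] w 0.0564 F [1.  1.1 0.6] 
 d mm [ 0.7  1.6 -3.4] rv [-0.29  0.29  0.06]
t 11.43 pos [ 0.5477 -0.1752  0.0767] rot [-3.137  0.005  0.338] w 0.0563 F [-0.3  0.5  0.3] 
 d mm [ 0.8  1.6 -3.3] rv [-0.29  0.29  0.05]
```

View pics/c4.png

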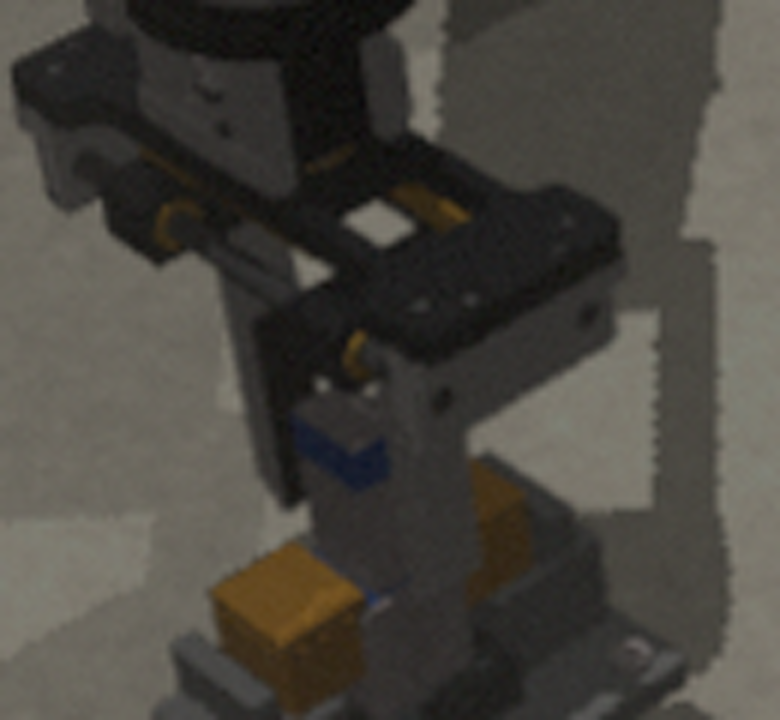

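Emit:
jog_arm:
  series:
    - {"x": 0.0005,"y": 0.0015,"z": -0.002,"rx": -0.2,"ry": 0.2,"rz": 0}
    - {"x": 0,"y": 0,"z": 0,"rx": 0,"ry": 0,"rz": 0}

```text
time: 11.6
tool_pos: [0.5494, -0.1769, 0.0799]
ee_rot: [-3.142, -0.0, 0.338]
wrist_force: [0.7, 0.4, 0.9]
width: 0.0561
```

Emit:
jog_arm:
  series:
    - {"x": 0,"y": 0,"z": 0,"rx": 0,"ry": 0,"rz": 0}
    - {"x": 0,"y": 0,"z": 0,"rx": 0,"ry": 0,"rz": 0}
    - {"x": 0,"y": 0,"z": 0,"rx": 0,"ry": 0,"rz": 0}
    - {"x": 0,"y": 0,"z": 0,"rx": 0,"ry": 0,"rz": 0}
    - {"x": 0,"y": 0,"z": 0,"rx": 0,"ry": 0,"rz": 0}
    - {"x": 0,"y": 0,"z": 0,"rx": 0,"ry": 0,"rz": 0}
  claw: 0.0

```text
time: 12.1
tool_pos: [0.5502, -0.1776, 0.082]
ee_rot: [3.139, -0.002, 0.338]
wrist_force: [-1.2, 0.6, -0.8]
width: 0.0279
```

```bash
python3 -c "
from h import *
togo([.549,-.1765,.08])
q=cams.snapshot('scene');crop(q,170,150,130,120,6,'c5')
togo([.549,-.1765,.08])
"
```

```text
t 12.1 pos [ 0.5502 -0.1776  0.082 ] rot [ 3.139e+00 -2.000e-03  3.380e-01] w 0.0279 F [-1.2  0.6 -0.8] 
 d mm [-0.8 -1.4  2. ] rv [ 0.16 -0.13  0.06]
t 12.15 pos [ 0.5502 -0.1775  0.082 ] rot [ 3.139e+00 -2.000e-03  3.380e-01] w 0.0276 F [ 0.4  0.3 -0.4] 
 d mm [-0.8 -1.4  2. ] rv [ 0.16 -0.13  0.06]
```

View pics/c5.png

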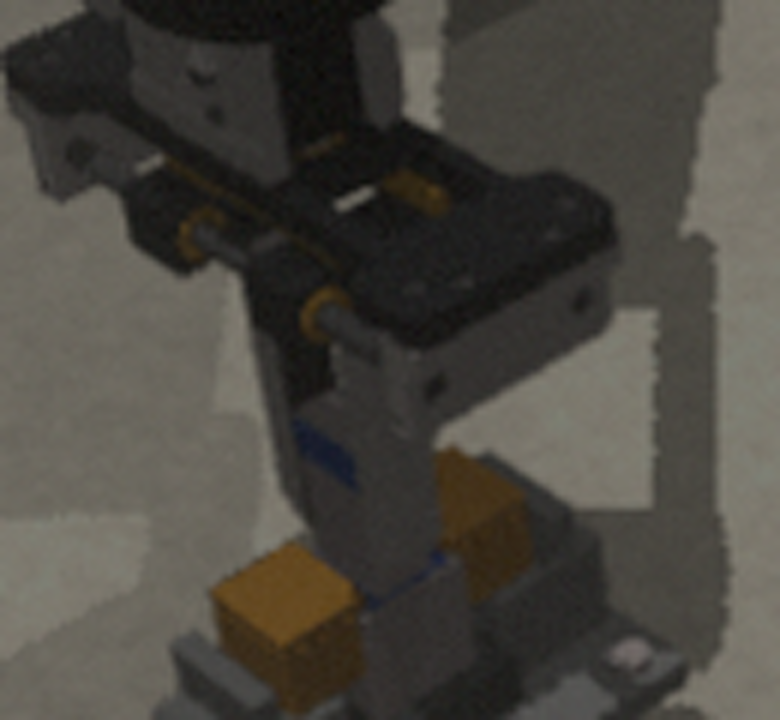

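The post is gripped at 27.8 mm. First rock is towards the holder's -y side (tool +y).

Emit:
jog_arm:
  series:
    - {"x": 0,"y": 0.0018,"z": 0,"rx": 2,"ry": 0,"rz": 0}
    - {"x": 0,"y": 0.0018,"z": 0,"rx": 2,"ry": 0,"rz": 0}
    - {"x": 0,"y": 0.0018,"z": 0,"rx": 2,"ry": 0,"rz": 0}

```text
time: 12.4
tool_pos: [0.5515, -0.181, 0.0819]
ee_rot: [-3.037, -0.002, 0.341]
wrist_force: [-0.5, -0.9, -0.5]
width: 0.0278
```

```bash
python3 -c "
from h import *
togo([.5502,-.1776,.082]);togo([.5502,-.1776,.082],roll=np.pi+.16)
"
```

```text
t 12.4 pos [ 0.5515 -0.181   0.0819] rot [-3.037e+00 -2.000e-03  3.410e-01] w 0.0278 F [-0.5 -0.9 -0.5] 
 d mm [-0.1 -3.7  0.3] rv [-5.98 -0.09  0.26]
t 12.4 pos [ 0.5515 -0.181   0.0819] rot [-3.037e+00 -2.000e-03  3.410e-01] w 0.0278 F [-0.5 -0.9 -0.5] 
 d mm [-0.1 -3.7  0.3] rv [ 3.19 -0.07  0.27]
```

Emit:
jog_arm:
  series:
    - {"x": 0,"y": 0.0025,"z": 0,"rx": 1.5,"ry": 0,"rz": 0}
    - {"x": 0,"y": 0.0025,"z": 0,"rx": 1.5,"ry": 0,"rz": 0}
    - {"x": 0,"y": 0.0015,"z": 0,"rx": 0.5,"ry": 0,"rz": 0}

```text
time: 12.65
tool_pos: [0.5529, -0.185, 0.0813]
ee_rot: [-2.964, -0.001, 0.342]
wrist_force: [-1.9, 5.6, 2.8]
width: 0.028
```

```bash
python3 -c "
from h import *
togo([.5502,-.1776,.082])
q=cams.snapshot('scene');crop(q,170,150,130,120,6,'d1')
s=cams.snapshot('top');crop(s,330,200,110,100,6,'d2')
togo([.5502,-.1776,.082])
"
```

```text
t 12.65 pos [ 0.5529 -0.185   0.0813] rot [-2.964e+00 -1.000e-03  3.420e-01] w 0.028 F [-1.9  5.6  2.8] 
 d mm [-0.1 -7.9  0.7] rv [-10.17  -0.05   0.29]
t 12.75 pos [ 0.5529 -0.185   0.0812] rot [-2.966e+00 -1.000e-03  3.420e-01] w 0.0277 F [-1.6  4.1  2.7] 
 d mm [-0.1 -7.9  0.6] rv [-10.08  -0.04   0.28]
```

View pics/d1.png

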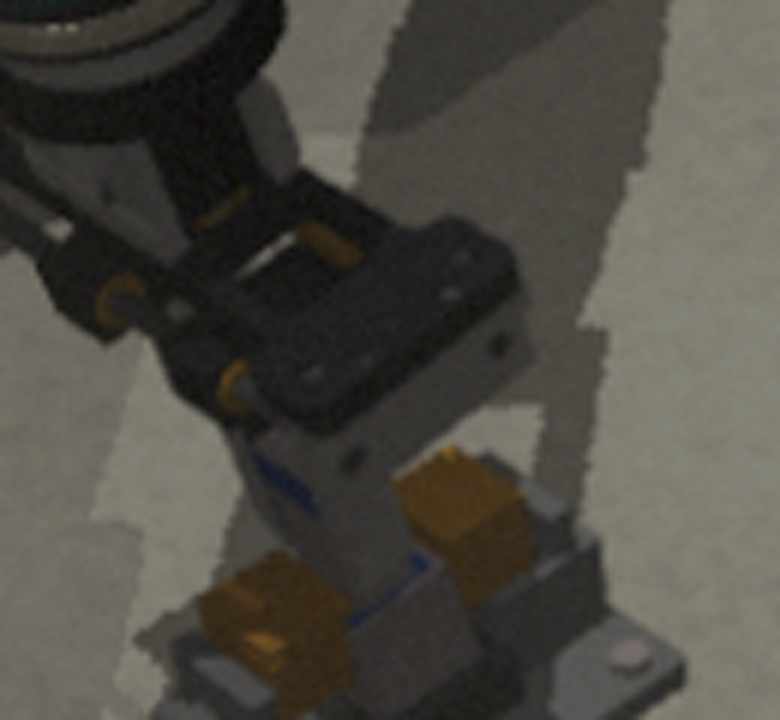

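View pics/d2.png

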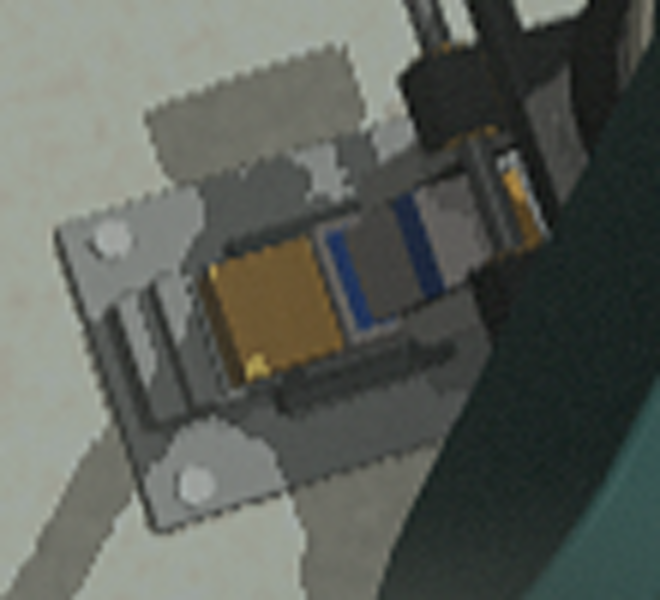

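```bash
python3 -c "
from h import *
import pickle
s,q=pickle.load(open('s0.pkl','rb'))
c,sn=np.cos(.337),np.sin(.337)
def W(x,y,z): return [.549+c*x-sn*y,-.1765+sn*x+c*y,z]
for sg in (-1,1):
  for y in (.045,.040,.0505): print(sg,y,((proj(q,[W(-.017,sg*y,.078),W(.017,sg*y,.078)])-[170,150]+.5)*6-.5).round(0).tolist(),((proj(s,[W(-.017,sg*y,.078),W(.017,sg*y,.078)])-[330,200]+.5)*6-.5).round(0).tolist())
"
```

```text
-1 0.045 [[206.0, 590.0], [279.0, 646.0]] [[540.0, 278.0], [501.0, 167.0]]
-1 0.04 [[220.0, 581.0], [293.0, 637.0]] [[524.0, 283.0], [484.0, 173.0]]
-1 0.0505 [[190.0, 600.0], [263.0, 656.0]] [[558.0, 273.0], [518.0, 162.0]]
1 0.045 [[450.0, 444.0], [524.0, 493.0]] [[246.0, 372.0], [208.0, 260.0]]
1 0.04 [[437.0, 451.0], [511.0, 501.0]] [[262.0, 367.0], [224.0, 254.0]]
1 0.0505 [[464.0, 435.0], [538.0, 485.0]] [[228.0, 378.0], [190.0, 265.0]]
```

The -y cheek's corner moved from about (212,595) to (198,600) in the crop, roughly 5 mm. I'll push slightly more to reach the stop firmly.

Emit:
jog_arm:
  series:
    - {"x": 0,"y": 0.0015,"z": 0,"rx": 0.7,"ry": 0,"rz": 0}
    - {"x": 0,"y": 0.0015,"z": 0,"rx": 0.5,"ry": 0,"rz": 0}
    - {"x": 0,"y": 0.001,"z": 0,"rx": 0,"ry": 0,"rz": 0}

```text
time: 13.0
tool_pos: [0.5534, -0.1861, 0.081]
ee_rot: [-2.938, -0.0, 0.344]
wrist_force: [-2.2, 4.5, 3.2]
width: 0.0278
```

```bash
python3 -c "
from h import *
togo([.5502,-.1776,.082])
q=cams.snapshot('scene');crop(q,170,150,130,120,6,'d3')
togo([.5502,-.1776,.082])
"
```

```text
t 13.0 pos [ 0.5534 -0.1861  0.081 ] rot [-2.938 -0.     0.344] w 0.0278 F [-2.2  4.5  3.2] 
 d mm [-0.1 -9.1  0.8] rv [-11.64   0.02   0.41]
t 13.05 pos [ 0.5534 -0.1861  0.081 ] rot [-2.939 -0.     0.344] w 0.0279 F [-2.5  5.4  3.5] 
 d mm [-0.1 -9.1  0.8] rv [-11.63   0.02   0.41]
```

View pics/d3.png

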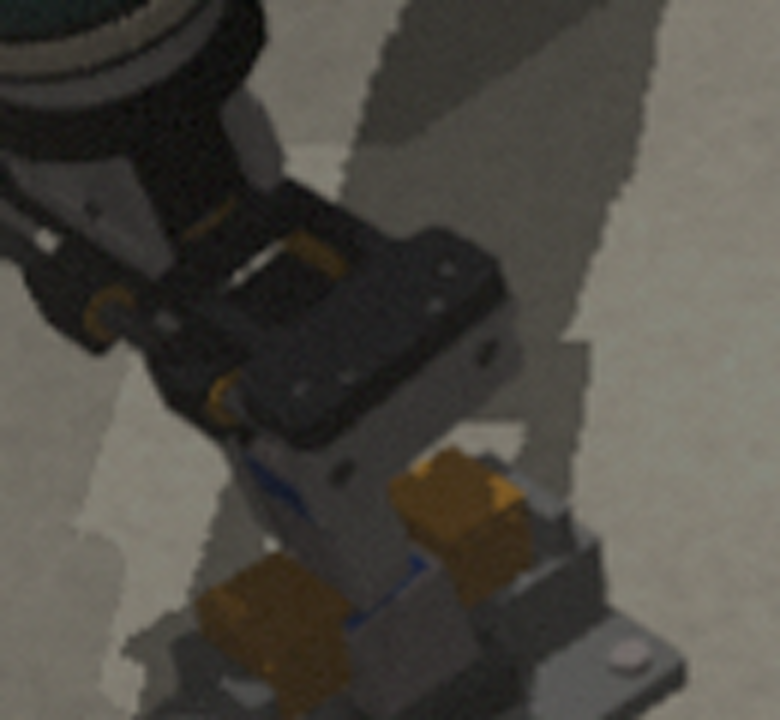

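The -y cheek is at its stop: its corner is at (196,602), about 5.5 mm out, and the shoulder no longer moves. Now I rock the other way.

Emit:
jog_arm:
  series:
    - {"x": 0,"y": -0.0018,"z": 0,"rx": -2,"ry": 0,"rz": 0}
    - {"x": 0,"y": -0.0018,"z": 0,"rx": -2,"ry": 0,"rz": 0}
    - {"x": 0,"y": -0.0018,"z": 0,"rx": -2,"ry": 0,"rz": 0}
    - {"x": 0,"y": -0.0018,"z": 0,"rx": -2,"ry": 0,"rz": 0}
    - {"x": 0,"y": -0.0018,"z": 0,"rx": -2,"ry": 0,"rz": 0}

```text
time: 13.47
tool_pos: [0.5505, -0.178, 0.082]
ee_rot: [-3.116, -0.001, 0.342]
wrist_force: [-1.1, 1.8, -0.1]
width: 0.0279
```

```bash
python3 -c "
from h import *
togo([.5502,-.1776,.082])
"
```

```text
t 13.47 pos [ 0.5505 -0.178   0.082 ] rot [-3.116e+00 -1.000e-03  3.420e-01] w 0.0279 F [-1.1  1.8 -0.1] 
 d mm [-0.1 -0.5  0. ] rv [-1.46 -0.04  0.31]
```

Emit:
jog_arm:
  series:
    - {"x": 0,"y": -0.0018,"z": 0,"rx": -2,"ry": 0,"rz": 0}
    - {"x": 0,"y": -0.0018,"z": 0,"rx": -2,"ry": 0,"rz": 0}
    - {"x": 0,"y": -0.002,"z": 0,"rx": -2,"ry": 0,"rz": 0}
    - {"x": 0,"y": -0.0025,"z": 0,"rx": -2,"ry": 0,"rz": 0}
    - {"x": 0,"y": -0.0025,"z": 0,"rx": -2,"ry": 0,"rz": 0}

```text
time: 13.88
tool_pos: [0.5482, -0.1718, 0.0822]
ee_rot: [2.975, -0.002, 0.342]
wrist_force: [-1.5, 0.9, 1.1]
width: 0.0277
```

```bash
python3 -c "
from h import *
togo([.5502,-.1776,.082])
q=cams.snapshot('scene');crop(q,170,150,130,120,6,'e1')
togo([.5502,-.1776,.082])
"
```

```text
t 13.88 pos [ 0.5482 -0.1718  0.0822] rot [ 2.975e+00 -2.000e-03  3.420e-01] w 0.0277 F [-1.5  0.9  1.1] 
 d mm [-0.   6.1  1.2] rv [ 9.56 -0.16  0.29]
t 13.93 pos [ 0.548  -0.1712  0.0822] rot [ 2.972e+00 -2.000e-03  3.440e-01] w 0.0278 F [-0.3 -0.9 -0.4] 
 d mm [-0.1  6.6  1.3] rv [ 9.7  -0.16  0.39]
```

View pics/e1.png

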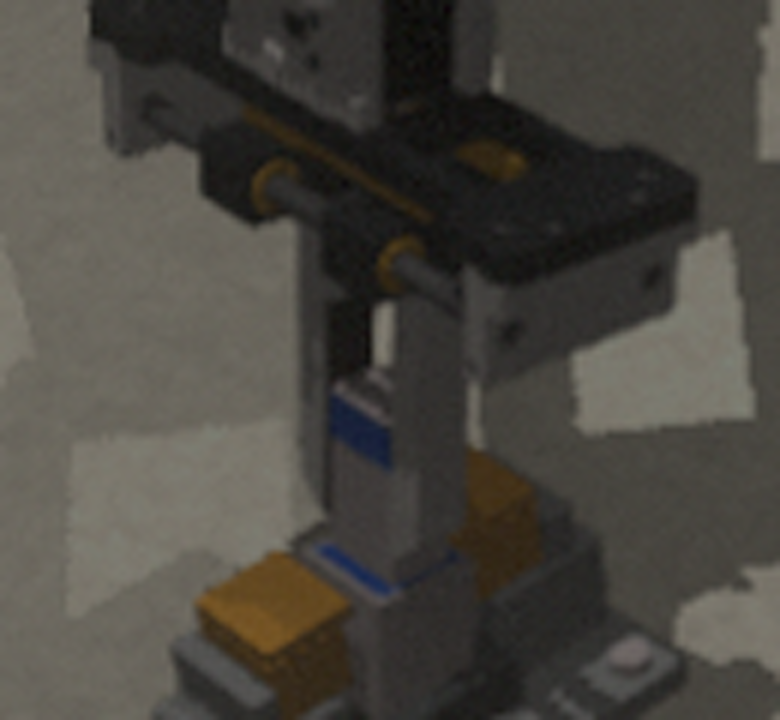

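The +y cheek has started moving: its corner is at about (535,490), against 524 before. I'll push further.

Emit:
jog_arm:
  series:
    - {"x": 0,"y": -0.002,"z": 0,"rx": -1,"ry": 0,"rz": 0}
    - {"x": 0,"y": -0.002,"z": 0,"rx": -0.7,"ry": 0,"rz": 0}
    - {"x": 0,"y": -0.002,"z": 0,"rx": -0.5,"ry": 0,"rz": 0}

```text
time: 14.18
tool_pos: [0.5472, -0.1691, 0.0819]
ee_rot: [2.924, -0.003, 0.344]
wrist_force: [1.5, -3.5, -0.3]
width: 0.028
```

```bash
python3 -c "
from h import *
togo([.5502,-.1776,.082])
q=cams.snapshot('scene');crop(q,170,150,130,120,6,'e2')
togo([.5502,-.1776,.082])
"
```

```text
t 14.18 pos [ 0.5472 -0.1691  0.0819] rot [ 2.924 -0.003  0.344] w 0.028 F [ 1.5 -3.5 -0.3] 
 d mm [-0.   8.8  1.9] rv [12.47 -0.2   0.38]
t 14.23 pos [ 0.5472 -0.169   0.082 ] rot [ 2.923 -0.003  0.344] w 0.0278 F [-0.  -4.5 -0.3] 
 d mm [-0.   8.9  1.9] rv [12.52 -0.2   0.4 ]
```

View pics/e2.png

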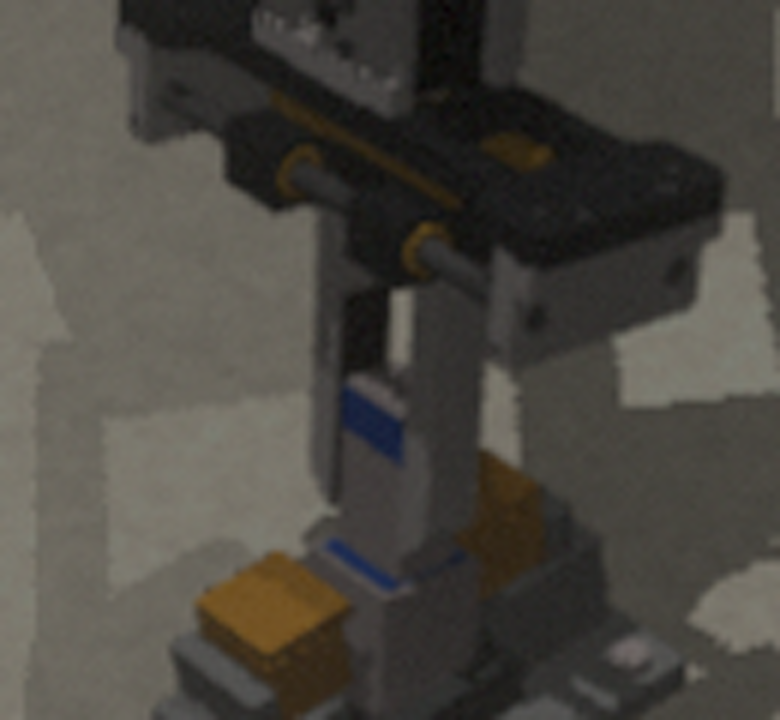

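The +y cheek corner is now at about (542,488), nominally 5 mm or more. One more firm push will confirm the stop.

Emit:
jog_arm:
  series:
    - {"x": 0,"y": -0.002,"z": 0,"rx": -0.5,"ry": 0,"rz": 0}
    - {"x": 0,"y": -0.002,"z": 0,"rx": -0.3,"ry": 0,"rz": 0}
    - {"x": 0,"y": -0.002,"z": 0,"rx": 0,"ry": 0,"rz": 0}

```text
time: 14.48
tool_pos: [0.547, -0.1688, 0.0821]
ee_rot: [2.898, -0.004, 0.342]
wrist_force: [2.1, -7.1, -0.5]
width: 0.0279
```

```bash
python3 -c "
from h import *
togo([.5502,-.1776,.082])
q=cams.snapshot('scene');crop(q,170,150,130,120,6,'e3')
togo([.5502,-.1776,.082])
a=cv2.imread('pics/c5.png');
for n in ['c5','e1','e2','e3']:
    im=cv2.imread('pics/%s.png'%n)[430:530,470:580]
    cv2.imwrite('pics/z_%s.png'%n,cv2.resize(im,None,fx=3,fy=3))
cv2.imwrite('pics/zz.png',np.vstack([np.hstack([cv2.imread('pics/z_%s.png'%n) for n in r]) for r in (['c5','e1'],['e2','e3'])]))
"
```

```text
t 14.48 pos [ 0.547  -0.1688  0.0821] rot [ 2.898 -0.004  0.342] w 0.0279 F [ 2.1 -7.1 -0.5] 
 d mm [0.  9.  2.4] rv [13.97 -0.26  0.28]
t 14.53 pos [ 0.547  -0.1689  0.0821] rot [ 2.898 -0.004  0.342] w 0.0274 F [ 1.8 -7.5 -0.1] 
 d mm [0.  9.  2.4] rv [13.97 -0.26  0.28]
```

View pics/zz.png

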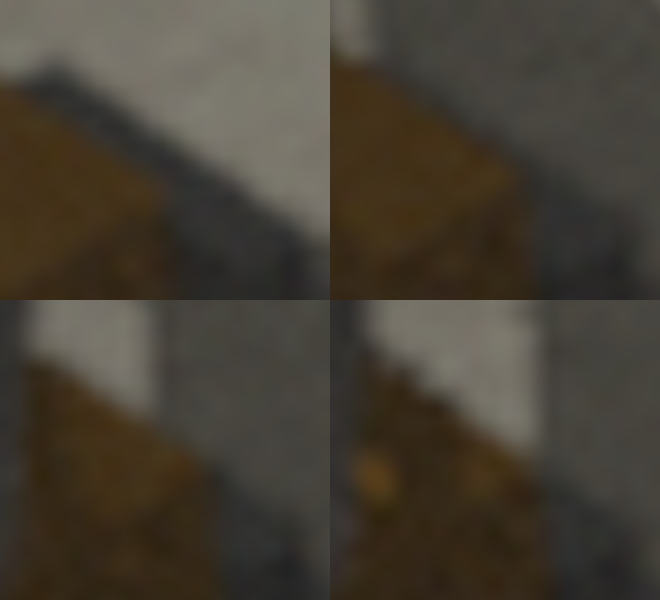

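Corner shift across the frames is about 0, 7, 12 and 15 crop px, which is roughly 5.3 mm. Further motion stalled at 7 N, so the +y cheek is at its stop. Now I bring the die back upright.

Emit:
jog_arm:
  series:
    - {"x": 0,"y": 0.0018,"z": 0,"rx": 1.8,"ry": 0,"rz": 0}
    - {"x": 0,"y": 0.0018,"z": 0,"rx": 1.8,"ry": 0,"rz": 0}
    - {"x": 0,"y": 0.0018,"z": 0,"rx": 1.8,"ry": 0,"rz": 0}
    - {"x": 0,"y": 0.0018,"z": 0,"rx": 1.8,"ry": 0,"rz": 0}
    - {"x": 0,"y": 0.0015,"z": 0,"rx": 1.8,"ry": 0,"rz": 0}
    - {"x": 0,"y": 0,"z": 0,"rx": 0,"ry": 0,"rz": 0}

```text
time: 15.03
tool_pos: [0.5499, -0.1768, 0.0823]
ee_rot: [3.063, -0.004, 0.342]
wrist_force: [-0.8, 2.2, 2.6]
width: 0.0278
```

```bash
python3 -c "
from h import *
togo([.5502,-.1776,.082])
q=cams.snapshot('scene');crop(q,170,150,130,120,6,'f1')
s=cams.snapshot('top');crop(s,330,200,110,100,6,'f2')
togo([.5502,-.1776,.082])
"
```

```text
t 15.03 pos [ 0.5499 -0.1768  0.0823] rot [ 3.063 -0.004  0.342] w 0.0278 F [-0.8  2.2  2.6] 
 d mm [0.  0.8 0.3] rv [ 4.5  -0.21  0.29]
t 15.13 pos [ 0.5498 -0.1766  0.0823] rot [ 3.06e+00 -3.00e-03  3.43e-01] w 0.0276 F [-1.  -0.8  0.1] 
 d mm [0.  1.  0.3] rv [ 4.65 -0.2   0.35]
```

View pics/f1.png

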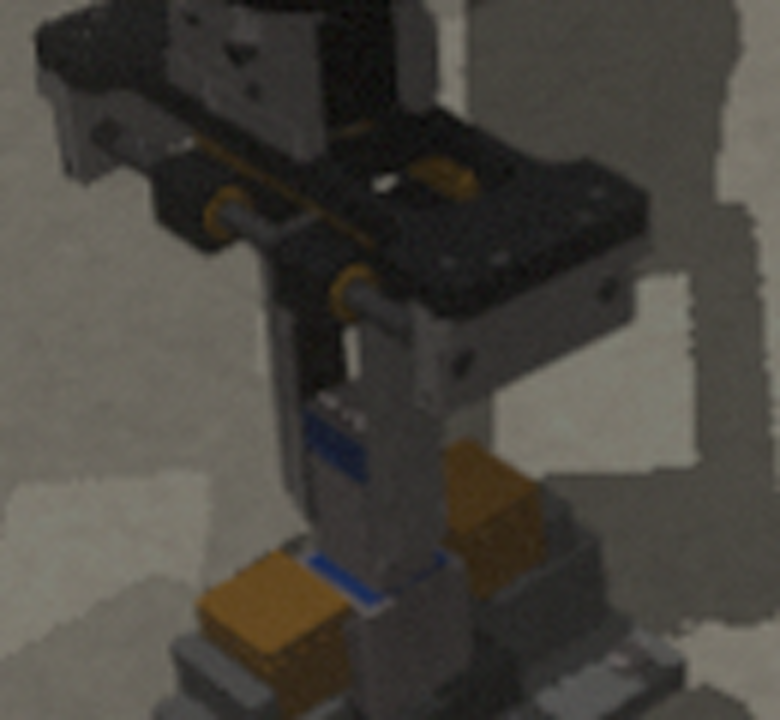

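View pics/f2.png

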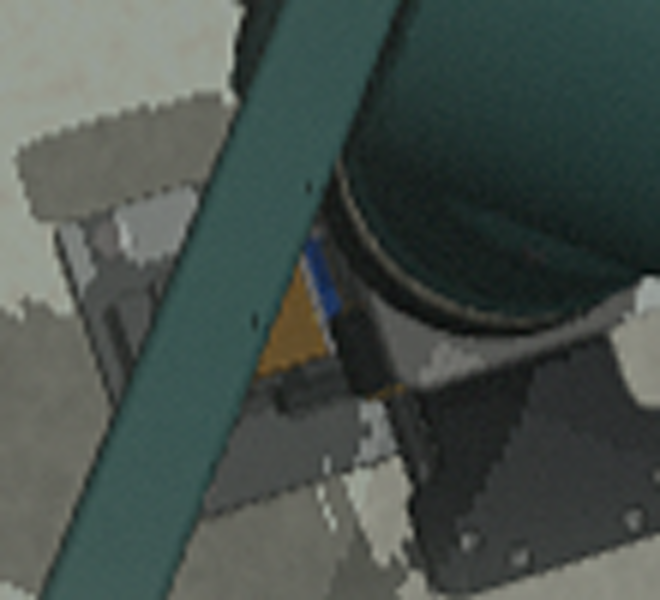

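The die leans about 3° towards +y: its post top corner is at (305,405), versus (292,412) when upright. I'll turn it back a little more.

Emit:
jog_arm:
  series:
    - {"x": 0,"y": 0.0013,"z": 0,"rx": 1.4,"ry": 0,"rz": 0.1}
    - {"x": 0,"y": 0.0012,"z": 0,"rx": 1.4,"ry": 0,"rz": 0.1}
    - {"x": 0,"y": 0,"z": 0,"rx": 0,"ry": 0,"rz": 0}

```text
time: 15.38
tool_pos: [0.5505, -0.1784, 0.0821]
ee_rot: [3.111, -0.003, 0.342]
wrist_force: [-1.3, 0.3, 1.5]
width: 0.0276
```

```bash
python3 -c "
from h import *
togo([.5502,-.1776,.082])
q=cams.snapshot('scene');crop(q,180,205,80,75,8,'f3')
togo([.5502,-.1776,.082])
c,sn=np.cos(.337),np.sin(.337)
def W(x,y,z): return [.549+c*x-sn*y,-.1765+sn*x+c*y,z]
pr=lambda P:((proj(q,P)-[180,205]+.5)*8-.5).round(0).tolist()
print('post near-left vert edge(+x,-y)',pr([W(.014,-.01,.125),W(.014,-.01,.07)]),'(-x,-y) edge',pr([W(-.014,-.01,.125),W(-.014,-.01,.07)]))
print('shoulder corners +x',pr([W(.018,-.018,.07),W(.018,.018,.07)]))
"
```

```text
t 15.38 pos [ 0.5505 -0.1784  0.0821] rot [ 3.111e+00 -3.000e-03  3.420e-01] w 0.0276 F [-1.3  0.3  1.5] 
 d mm [-0.  -0.8  0.1] rv [ 1.73 -0.17  0.26]
t 15.43 pos [ 0.5505 -0.1783  0.0821] rot [ 3.11e+00 -3.00e-03  3.42e-01] w 0.028 F [-1.2 -0.1  0.8] 
 d mm [-0.  -0.7  0.1] rv [ 1.78 -0.17  0.27]
post near-left vert edge(+x,-y) [[386.0, 164.0], [420.0, 361.0]] (-x,-y) edge [[303.0, 106.0], [339.0, 302.0]]
shoulder corners +x [[402.0, 388.0], [532.0, 306.0]]
```

View pics/f3.png

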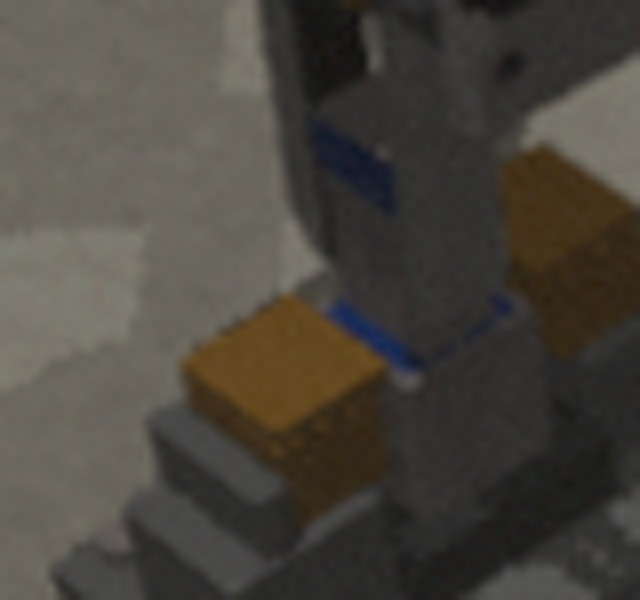

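The die is now upright within about 1.5°: its left post edge runs (312,112)→(340,290), against a prediction of (303,106)→(339,302). I'm lifting in steps and watching the force.

Emit:
jog_arm:
  series:
    - {"x": 0,"y": 0.0003,"z": -0.004,"rx": 0.5,"ry": 0,"rz": 0}
    - {"x": 0,"y": 0,"z": -0.005,"rx": 0.5,"ry": 0,"rz": 0}
    - {"x": 0,"y": 0,"z": -0.005,"rx": 0,"ry": 0,"rz": 0}

```text
time: 15.68
tool_pos: [0.5485, -0.1768, 0.0926]
ee_rot: [3.135, 0.002, 0.342]
wrist_force: [1.1, -2.2, -5.7]
width: 0.0282
```

```bash
python3 -c "
from h import *
togo([.5502,-.178,.17])
q=cams.snapshot('scene');crop(q,170,150,130,120,6,'g1')
togo([.5502,-.178,.17])
"
```

```text
t 15.68 pos [ 0.5485 -0.1768  0.0926] rot [3.135e+00 2.000e-03 3.420e-01] w 0.0282 F [ 1.1 -2.2 -5.7] 
 d mm [  1.    2.3 -77.4] rv [0.39 0.09 0.3 ]
t 15.73 pos [ 0.5491 -0.1769  0.0939] rot [3.134 0.    0.342] w 0.0276 F [ 0.1 -0.6 -3. ] 
 d mm [  0.7   2.1 -76. ] rv [0.46 0.01 0.3 ]
```

View pics/g1.png

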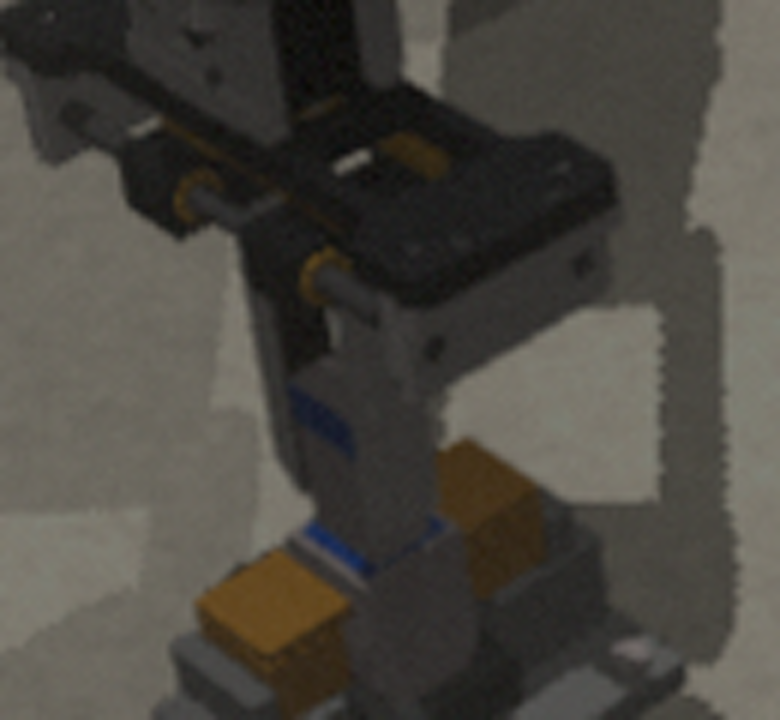

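The die is lifting freely: the load is about its weight, and its shoulder at (340,560) has risen past the cheek tops. I'm carrying on.

Emit:
jog_arm:
  series:
    - {"x": 0,"y": 0.0008,"z": -0.006,"rx": 0,"ry": 0,"rz": 0}
    - {"x": 0,"y": 0.0003,"z": -0.008,"rx": 0,"ry": 0,"rz": 0}
    - {"x": 0,"y": 0,"z": -0.008,"rx": 0,"ry": 0,"rz": 0}
    - {"x": 0,"y": 0,"z": -0.008,"rx": 0,"ry": 0,"rz": 0}

```text
time: 16.07
tool_pos: [0.5482, -0.1775, 0.1238]
ee_rot: [3.136, 0.004, 0.342]
wrist_force: [0.4, -0.7, -4.4]
width: 0.0277
```

```bash
python3 -c "
from h import *
togo([.5502,-.178,.17])
"
```

```text
t 16.07 pos [ 0.5482 -0.1775  0.1238] rot [3.136 0.004 0.342] w 0.0277 F [ 0.4 -0.7 -4.4] 
 d mm [  1.5   1.4 -46.2] rv [0.35 0.21 0.31]
```

Emit:
jog_arm:
  series:
    - {"x": 0.0005,"y": 0.0005,"z": -0.009,"rx": 0,"ry": 0,"rz": 0}
    - {"x": 0.0005,"y": 0.0003,"z": -0.01,"rx": 0,"ry": 0,"rz": 0}
    - {"x": 0,"y": 0,"z": -0.01,"rx": 0,"ry": 0,"rz": 0}
    - {"x": 0,"y": 0,"z": -0.009,"rx": 0,"ry": 0,"rz": 0}
    - {"x": 0,"y": 0,"z": -0.004,"rx": 0,"ry": 0,"rz": 0}
    - {"x": 0,"y": 0,"z": 0,"rx": 0,"ry": 0,"rz": 0}

```text
time: 16.57
tool_pos: [0.5512, -0.1768, 0.1758]
ee_rot: [3.133, -0.003, 0.343]
wrist_force: [0.2, -0.0, -3.5]
width: 0.0281
```

```bash
python3 -c "
from h import *
togo([.5502,-.178,.17])
q=cams.snapshot('scene');save(q,'g2');crop(q,170,130,130,140,5,'g3')
s=cams.snapshot('top');save(s,'g4')
togo([.5502,-.178,.17])
print(((proj(q,[[.549,-.1765,.1],[.549,-.1765,.078]])-[170,130]+.5)*5-.5).round(0))
"
```

```text
t 16.57 pos [ 0.5512 -0.1768  0.1758] rot [ 3.133e+00 -3.000e-03  3.430e-01] w 0.0281 F [ 0.2 -0.  -3.5] 
 d mm [-1.3  0.8  5.8] rv [ 0.51 -0.17  0.37]
t 16.67 pos [ 0.5508 -0.1766  0.1745] rot [ 3.134e+00 -2.000e-03  3.430e-01] w 0.0276 F [-0.4  0.2 -3.9] 
 d mm [-1.   1.1  4.5] rv [ 0.45 -0.09  0.37]
[[298. 502.]
 [306. 551.]]
```

View pics/g3.png

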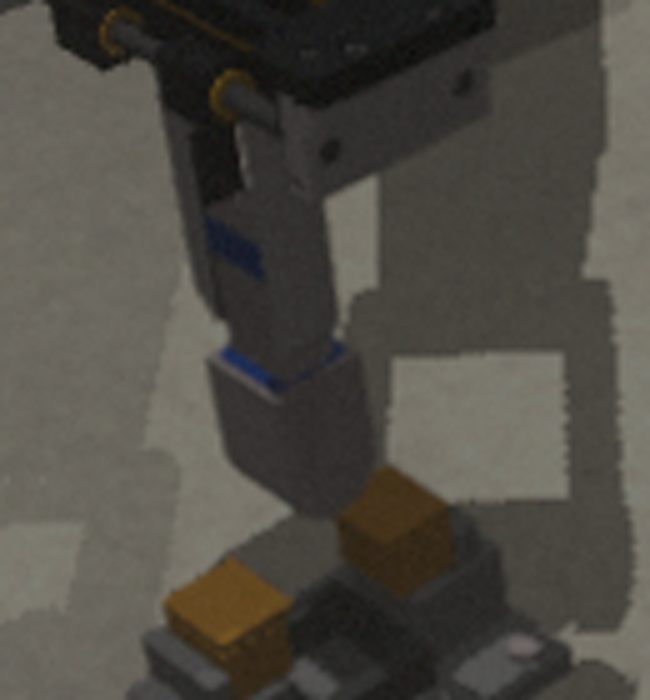

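View pics/g2.png

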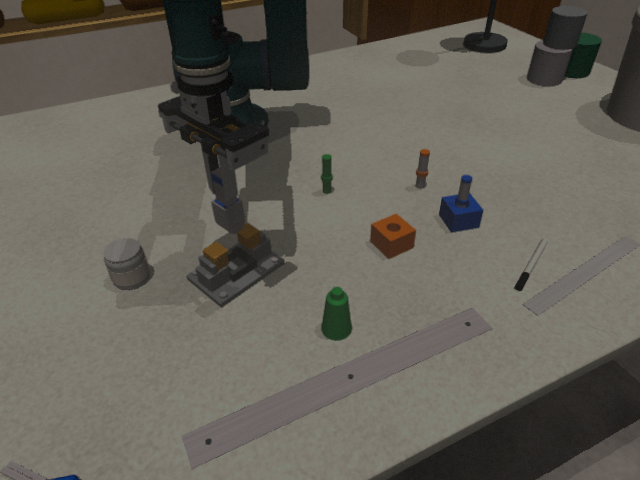

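View pics/g4.png

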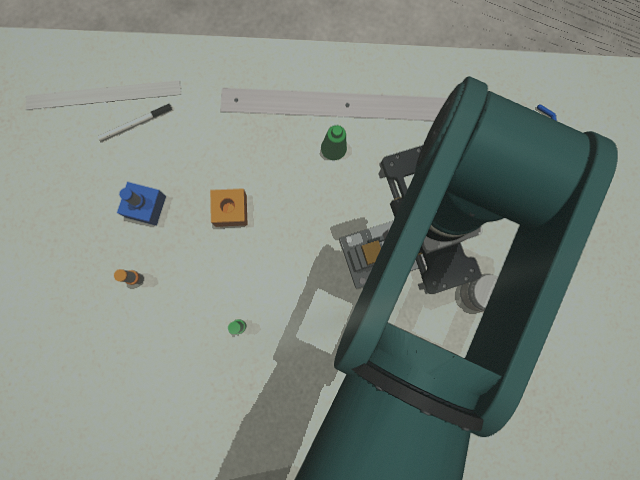

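The die hangs upright and clear, with its underside about 26 mm above the cheek tops. The punch stands in the blue block, and the orange punch, cone and tin haven't moved. Before handing in I'll check the cheek shifts with a brass mask and that the arm is still.

Emit:
jog_arm:
  series:
    - {"x": 0,"y": 0,"z": 0,"rx": 0,"ry": 0,"rz": 0}
    - {"x": 0,"y": 0,"z": 0,"rx": 0,"ry": 0,"rz": 0}
    - {"x": 0,"y": 0,"z": 0,"rx": 0,"ry": 0,"rz": 0}

```text
time: 16.92
tool_pos: [0.5496, -0.1762, 0.1723]
ee_rot: [3.137, 0.001, 0.343]
wrist_force: [0.5, 0.2, -3.6]
width: 0.0279
```

```bash
python3 -c "
from h import *
import pickle
s0,q0=pickle.load(open('s0.pkl','rb'))
q=cams.snapshot('scene')
for n,k in (('before',q0),('now',q)):
    h=cv2.cvtColor(k['img'],cv2.COLOR_RGB2HSV)[205:290,190:280]
    m=((h[...,0]>8)&(h[...,0]<28)&(h[...,1]>120)).astype(np.uint8)
    N,l,st,ce=cv2.connectedComponentsWithStats(m)
    for i in range(1,N):
        if st[i,4]>60: print(n,st[i].tolist())
c,sn=np.cos(.337),np.sin(.337)
a=proj(q,[[.549,-.1765,.07],[.549-sn*.005,-.1765+c*.005,.07]]);print('px per 5mm +y',a[1]-a[0])
togo([.5502,-.178,.17]);print(robot.get_obs()['qvel'].round(4))
s=cams.snapshot('top');crop(s,100,160,80,80,7,'h1')
togo([.5502,-.178,.17])
"
```

```text
before [49, 20, 19, 25, 244]
before [16, 36, 24, 28, 409]
now [48, 18, 22, 26, 354]
now [13, 37, 25, 28, 407]
px per 5mm +y [ 2.24215534 -1.37953203]
t 16.97 pos [ 0.5496 -0.1761  0.1721] rot [3.137e+00 2.000e-03 3.430e-01] w 0.0277 F [-0.4 -1.2 -4.1] 
 d mm [-0.   2.   2.2] rv [0.27 0.09 0.37]
[-0.002   0.0004 -0.0005  0.0019  0.0017 -0.0007]
t 17.02 pos [ 0.5496 -0.1761  0.1722] rot [3.137e+00 2.000e-03 3.430e-01] w 0.028 F [ 0.5 -0.3 -4.5] 
 d mm [-0.1  1.9  2.2] rv [0.27 0.09 0.37]
```

View pics/h1.png

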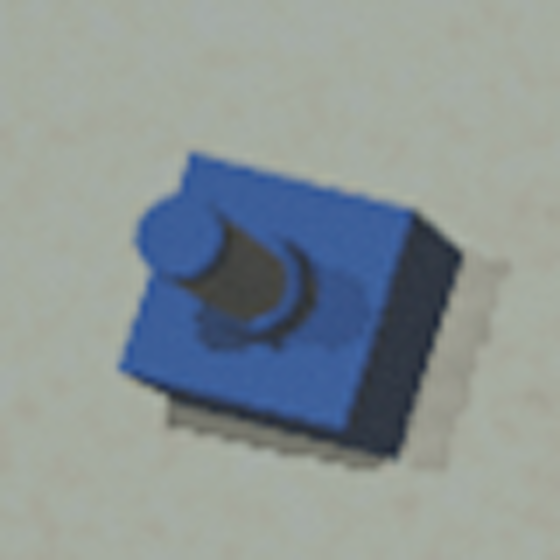

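The -y cheek is clearly back (3 px). For the +y cheek the integer mask gives about 2 px, so I'll measure it to sub-pixel.

```bash
python3 -c "
from h import *
import pickle
s0,q0=pickle.load(open('s0.pkl','rb'))
q=[cams.snapshot('scene')['img'] for _ in range(2)]
now=np.mean(q,0).astype(np.float32); old=q0['img'].astype(np.float32)
# brass-ness: (R-B)/(R+G+B)
f=lambda a:(a[...,0]-a[...,2])/(a.sum(-1)+1)
A,B=f(old),f(now)
def edge(M,pts0,d):
    out=[]
    for p in pts0:
        t=np.arange(-6,6,.1);P=np.array(p)+np.outer(t,d)
        v=cv2.remap(cv2.GaussianBlur(M,(0,0),.7),P[:,0].astype(np.float32)[None],P[:,1].astype(np.float32)[None],cv2.INTER_LINEAR)[0]
        th=.12; i=np.where(v>th)[0]; out.append(t[i[-1]] if len(i) else np.nan)
    return np.array(out)
c,sn=np.cos(.337),np.sin(.337)
from h import proj
W=lambda x,y,z:[.549+c*x-sn*y,-.1765+sn*x+c*y,z]
for sg in (1,-1):
    X=np.linspace(-.012,.014,8)
    p=proj(q0,[W(x,sg*.045,.078) for x in X]); p2=proj(q0,[W(x,sg*.050,.078) for x in X]); d=(p2-p); n=np.linalg.norm(d,axis=1); u=d/n[:,None]
    r=[]
    for i in range(8):
        a=edge(A,[p[i]],u[i])[0];b=edge(B,[p[i]],u[i])[0]; r.append((b-a)/n[i]*5)
    print(sg,np.round(r,1),'mm; median',np.nanmedian(r).round(2))
cv2.imwrite('pics/k.png',cv2.resize(np.hstack([old[205:290,185:275],now[205:290,185:275]])[:,:,::-1],None,fx=4,fy=4,interpolation=cv2.INTER_CUBIC))
togo([.5502,-.178,.17])
"
```

```text
1 [4.8 4.8 4.8 4.8 5.  5.  4.8 5. ] mm; median 4.81
-1 [5.3 5.3 5.  3.4 1.1 0.  0.  0. ] mm; median 2.22
t 17.12 pos [ 0.5499 -0.1762  0.1727] rot [3.136e+00 1.000e-03 3.430e-01] w 0.0278 F [-0.3  0.1 -3.9] 
 d mm [-0.3  1.8  2.7] rv [0.31 0.05 0.37][ WARN:0@1.533] global loadsave.cpp:1063 imwrite_ Unsupported depth image for selected encoder is fallbacked to CV_8U.
```

View pics/k.png

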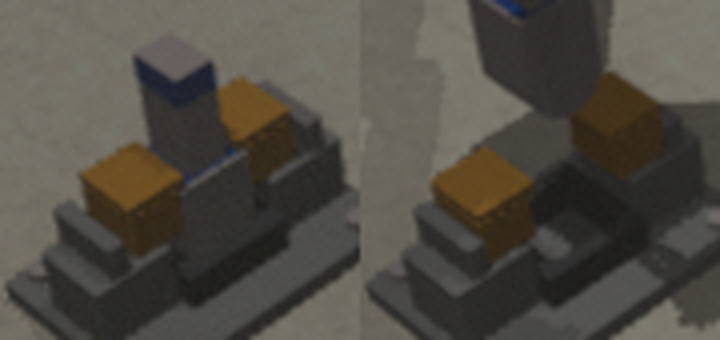

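The shifts relative to the start are 4.8 mm for the +y cheek and 5.0–5.3 mm for the -y cheek. The low values on the -y side come from the cheek's brass front face blurring that edge. With the 0–0.8 mm starting offset, both are at or near the 5.5 mm stop. I'm handing in.

```bash
python3 -c "
from h import *
togo([.5502,-.178,.17]); print(ticket.close_job())"
```

```text
t 17.12 pos [ 0.5499 -0.1762  0.1727] rot [3.136e+00 1.000e-03 3.430e-01] w 0.0278 F [-0.3  0.1 -3.9] 
 d mm [-0.3  1.8  2.7] rv [0.31 0.05 0.37]
the job is handed in; nothing more can be done
None
```

I finished the job and handed it in at 17.1 s; no verdict was reported. The blue punch stands released in the blue stand's hole. I then rocked the die to the holder's -y side and then to +y, pushed both cheeks back, and lifted it out. At hand-in the gripper was holding it still.

**Last checks that agreed**
- **Punch:** the pictures show it upright, seated in the hole and free of the fingers.
- **Die:** its underside is at about 0.103 m, roughly 25 mm above the cheek tops, judged from the arm's lift. It looks upright, is centred to a few mm and clear of the holder. The load is steady at about 4 N and the opening is 27.8 mm.
- **Cheeks:** relative to the start, +y moved about 4.8 mm and -y about 5.0–5.3 mm.
- **Other things:** in the last full views the orange punch, thread cone and glue tin stood where they started. I did not measure this to the millimetre.

**Checks that disagreed**
- **-y cheek edge fit:** only 3 of 8 sample points gave 5.0–5.3 mm. The other five read low, at 0–3.4 mm, so the median came out at 2.2 mm. I put this down to the cheek's front face blurring that edge, because the brass mask (3 px) and the zoomed views also show about 5 mm or more.
- **Die in the grip:** it turned a few degrees between the fingers during rocking, so I set it upright from the picture rather than from the tool angle.

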